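Clamp the sieve stack with the folding crank

ROBOT

A 6-joint arm with a two-finger parallel gripper is mounted at the origin on the work surface. World frame = base frame: x ahead of the robot, y to its left, z up, the work surface at z = 0. Lengths are in mm, angles in degrees, forces in N, time in s.
With the tool pointing down it reaches from about 350 to 725 mm from the base axis. Payload 4.3 kg.
Tool frame: the origin (TCP) lies on the centre line of the jaws, within the pads' length; the fingertips stand 22 mm ahead of it and the grasp point (between the pads) lies 3 mm ahead of it; z points along the fingers, y is the direction in which the jaws open and shut (so a half turn about z gives the same grasp; the last joint's range is limited). The gripper opens to 85 mm and grips with 20 to 120 N. Pads are 22 mm wide; open, the fingers measure 114 mm over their backs; the gripper's body (76 mm by 85 mm) begins 54 mm behind the grasp point. The pads swing forward as they close: fully open they stand 13 mm farther back than shut.
Start: joints at [-80.117, 21.618, 4.641, 73.018, 0, 83.68], TCP at [160.461, -552.193, 253.329] pointing down, gripper open.
Joint ranges: [-156.06, 156.06], [-48.1, 94.91], [-58.44, 69.94], [-101.28, 121.22], [-78.64, 73.56], [-180, 180]. Speed limits (degrees/s): [147.25, 147.25, 180, 180, 180, 180].

INTERFACE

Orientations are given as [roll, pitch, yaw] about the fixed x, y, z axes, in that order (R = Rz(yaw) Ry(pitch) Rx(roll)).
In Python, from rig import monitor, cams, manip gives the robot as it stands.
- The arm moves only by the tool send_rows, never from a script. Its argument "commands" is a list of rows, each a list of 5 numbers: the shift along the tool's x, y, z in m, then the turn about the tool's z in units of 5 degrees (1.0 is 5 degrees), then the opening, from 0 (shut) to 1 (fully open). In form: [[dx, dy, dz, roll, jaw], ...]. A call has exactly 5 rows; each row is the pose to reach, as a shift and turn from the pose measured when the call began, along the tool's axes at that moment; what a row does not reach only later rows make up. A row lasts 1/12 s, in which the tool goes at most 41.7 mm and 7.16 degrees, less where a joint would pass 70% of its speed; a pose out of reach is approached as far as the arm can. A call with a gripper value outside its range is refused whole. The fingers move at their own pace and stop on an object; "squeeze" is the grip in N (left out, the last holds). Time passes only in rows, so rows that repeat a pose let the fingers close, or fill a call up. It gives the time, the measured TCP pose, the force and the opening at its end, in the units of the state.
- monitor.state(): the state, without advancing time (a new reading comes with each control period).
- cams.read_camera(name): name is "scene" or "side" or "wrist"; returns the picture (384x512x3 uint8, red, green, blue); there is no depth.
- cams.camera_params(name): a dict with "fx", "fy", "cx", "cy" (pixels), "eye" and "rotation" of the camera in the world; the wrist camera has in their place "T_tool_cam" (4x4, takes a point from camera to tool coordinates, whose origin is the TCP and whose axes are the flange's). Camera axes: x right, y up, looking along -z (the intrinsics and any distortion apply to the point x, -y, -z); pixel columns grow to the right and rows downward; lengths in mm; the calibration is good to about 2 mm. A picture is of the moment at which its call begins: read the wrist's pose just before it. camera_params takes no time and is no camera call.
- manip.close_job(): hands the job in, once; it reports no verdict.
Trained networks look in the newest picture that a camera, given by its name, has taken for a name from the list of things; names that differ only in an ending like _2 or _b are one class to them, and where a whole thing is asked for, a point or a joint stands for the part that bears it (a point fixed in the world has none). Each returns a list of dicts, best first, with "p" (0 to 1); they miss things now and then, are a little off and sometimes report something else, mostly with a low value. They report only what shows in the picture. A call takes as long as a camera call. They do not tell look-alikes from the thing itself.
- cams.masks_of(thing, camera): "region" (384x512 bool, what is visible of it) and "box" ([centre column, centre row, width, height] in pixels, round what is visible of it).
- cams.place_of(thing, camera): "xy" ([column, row] in pixels: a listed point, or the origin of a listed thing).
The state is a dict: "time": time; "joint_pos": joint angles; "qvel": joint speeds; "tau": joint torques, N m; "eef_pos": TCP position; "orientation": TCP orientation; "force": force on the tool from outside, world axes, zero at the start; "wrist_torque": the same for the moment, N m; "grip_width": finger opening in mm.
Only numpy, scipy, OpenCV 4.12 (cv2) and the standard library are available. Lean on these libraries where they do the work, as an engineer would, in place of code of your own. Each camera call takes 0.05 s, during which the arm holds its last target.

TASK

The sieve stack stands loose in the shaker: clamp it for a run. Fold the crank's grip up until it stands fully upright against its stop, wind the crank clockwise (seen from above) by it until you feel the pad come to bear on the lid, then go about a quarter turn further to nip it tight without overtightening. Finally fold the grip flat again so that it cannot swing out while the shaker runs, leaving the stack seated on its plate and the things around undisturbed.

Things in the scene. Friction and masses are not known exactly. Their poses are not given: they have to be found in the camera images.
- shaker: Small bench sieve shaker, fixed: white base 200 x 210 mm, 55 mm high; two steel columns 16 mm thick, 75 mm to either side (along its y) of the middle, carry an aluminium crossbar 32 mm wide (top 196 mm high, with a brass nut to 203 mm). The clamp screw comes up through the nut in the middle and carries the crank. Origin: centre of the base's underside on the bench, z up, front (knob, switch) to -x.
- crank_hub (a point): Point on the crank's upright turning axis, at the height of the grip's pivot pin. The crank is a steel arm, 18 mm wide, on a hub 30 mm across; the arm's top is 14 mm and the hub's top 12 mm below this point. Each turn clockwise winds crank and screw 12 mm down; all lies above the crossbar and turns freely all round.
- crank (a joint): Turn of the crank (rad), grows clockwise seen from above = tightening. It runs stiffly: some 7 N at the knob in free running, and stays where it is left. The pad meets the lid somewhere between a third and one and a half turns after the start; from there the push needed at the knob climbs by 2 to 3 N per radian, to about 11 N at a quarter turn past contact.
- crank_fold (a joint): Fold of the crank's grip (rad): 0 = folded flat over the arm, 1.57 = upright against its stop. The hinge is stiff (about 2 N at the knob) and stays at any angle; the hinge pin is level and square to the arm.
- grip_pivot (a point): Middle of the grip's hinge pin, in a steel fork (21 mm wide, top 6 mm above the pin) at the arm's outer end, 60 mm from the turning axis and level with crank_hub.
- grip_knob (a point): Centre of the round end of the grip: a black pear-shaped knob, a ball 24 mm in diameter on a 12 mm neck, 48 mm from the hinge pin, free to spin on its stem. Folded, it points from the pin towards the hub and rests over it (knob centre 12 mm from the turning axis, level with the pin); upright it stands straight above the pin, its top 60 mm above it.
- stack_center (a point): Centre of the loose sieve stack (pan, two steel sieves, flat lid; nested, 100 mm across, about 70 mm tall, about 0.8 kg), z up, standing on the sieve plate between the columns. Above its lid hangs the screw's round rubber-faced pad, 52 mm across; the rubber gives about 3 mm in a quarter turn. The gap is not known exactly and differs each time.
- sieve_plate: Round aluminium plate with a low rim, 117 mm across, on a rubber boot in the middle of the shaker; the stack stands in it. Fixed; its height differs a little each time. Origin: centre of its underside, z up.
- beaker: Clear plastic beaker, 72 mm across, 85 mm tall, loose on the bench beside the shaker; leave alone. Origin: centre of its underside.
- sample_jar: Jar with white cap, 56 mm across, 65 mm tall, loose on the bench beside the shaker; leave alone. Origin: centre of its underside.
- spare_sieve: Spare steel sieve, 99 mm across, 22 mm tall, loose on the bench behind the shaker; leave alone. Origin: centre of its underside.
Things that resemble listed ones, but are neither listed nor needed, are in the scene too. Leave any green or turquoise look-alike of the part that bears stack_center alone.

How it is judged:
By the outcome, as a careful person would: the job done as asked, in the order asked, and still so for the second after the job is handed in, with the robot touching nothing.
It also fails if it takes over 72 s, if anything falls off the work surface, if the arm or the gripper's body presses on something with over 40 N, if the wrist force passes 120 N, or if a joint passes its speed limit or range.

## Working session

There is one attempt and no reset: what is moved stays moved. The work goes in short steps, Python scripts to look and compute and a tool call to move; the robot and the scene stay as the last step left them, time stands still between calls to the robot, and variables do not carry over. Pictures are saved under pics/ and viewed, and the job is handed in when it is done.

Besides the shell and the picture viewer there is one more tool, called after "Request:" as name(argument=value, ...), one argument or row to a line, values as JSON. send_rows: Moves the arm, as the interface text tells. Its arguments: {"type":"object","properties":{"commands":{"type":"array","items":{"type":"array","items":{"type":"number"}}},"squeeze":{"type":"number"}},"required":["commands"]}

```bash
ls; mkdir -p pics; python3 - <<'E'
from rig import monitor, cams, manip
import cv2
print(monitor.state())
for n in ["scene","side","wrist"]:
    im=cams.read_camera(n); cv2.imwrite(f"pics/a_{n}.png",im[:,:,::-1]); print(n,cams.camera_params(n))
    for t in ["crank_hub","grip_pivot","grip_knob","stack_center"]:
        print(t,[(r["p"],r["xy"]) for r in cams.place_of(t,n)][:3])
print(monitor.state()["time"])
E
```

```text
pics
{'time': 0.0, 'joint_pos': array([-8.01152948e+01,  2.16629623e+01,  4.56289970e+00,  7.30176700e+01,
       -2.12151076e-03,  8.36806246e+01]), 'qvel': array([-0.02874656,  0.01384189, -0.05309914, -0.0107582 ,  0.0479301 ,
       -0.02052794]), 'tau': array([ 1.59536417e-04, -4.63606632e+01,  2.69873983e+01,  2.08303181e-02,
       -2.90167300e-04, -6.23004714e-08]), 'eef_pos': array([ 160.35316312, -551.55576062,  252.34998186]), 'orientation': array([-1.79882749e+02, -1.08502573e-02,  1.62040717e+01]), 'force': array([ 0.39666461,  0.46757336, -0.18557763]), 'wrist_torque': array([-0.01026334,  0.04457024,  0.04007304]), 'grip_width': 85.24718344673462}
scene {'fx': 473.93965820723184, 'fy': 473.93965820723184, 'cx': 257.8030608142861, 'cy': 198.6451844705249, 'eye': array([1010.21797021,  255.06547672,  885.69997118]), 'rotation': array([ 35.21109788,   0.34943843, 118.91516255])}
crank_hub [(0.67, [233.3, 169.2])]
grip_pivot [(0.55, [228.7, 146.2])]
grip_knob [(0.65, [234.2, 166.6])]
stack_center [(0.94, [278.7, 150.5]), (0.65, [165.3, 174.0]), (0.62, [236.6, 217.3])]
side
[... 241 characters left out ...]
 [273.7, 161.8])]
grip_pivot [(0.77, [262.4, 180.9])]
grip_knob [(0.68, [272.5, 171.3])]
stack_center [(0.87, [311.5, 332.7]), (0.78, [178.5, 299.0]), (0.7, [273.0, 222.3])]
wrist {'fx': 294.51122933921084, 'fy': 294.51122933921084, 'cx': 259.86527790144794, 'cy': 189.2944701884277, 'T_tool_cam': array([[-5.90342964e-04,  9.66001558e-01,  2.58535572e-01,
         6.55699273e+01],
       [ 9.99999725e-01,  6.86282871e-04, -2.80841511e-04,
        -1.30108244e-01],
       [-4.48721872e-04,  2.58535335e-01, -9.66001697e-01,
        -1.20285347e+02],
       [ 0.00000000e+00,  0.00000000e+00,  0.00000000e+00,
         1.00000000e+00]])}
crank_hub []
grip_pivot []
grip_knob []
stack_center []
0.75
```

View pics/a_scene.png

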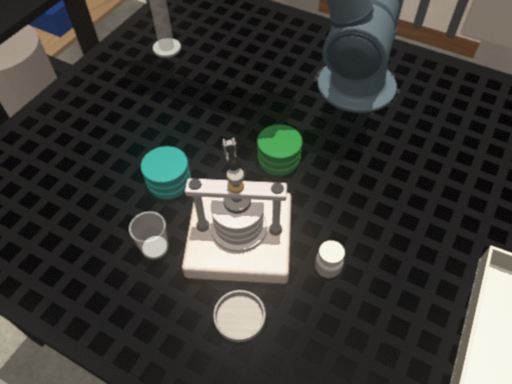

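View pics/a_side.png

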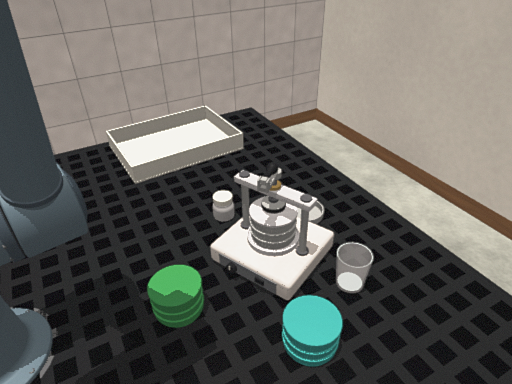

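The scene picture shows the shaker, with its crank at about (233,167) and the real steel stack at (237,217). The look-alikes are green (279,150) and turquoise (165,173) stacks. In the side picture the crank is at (270,178) and the stack at (273,222). Next I'll triangulate.

```bash
cat > h.py <<'E'
from rig import monitor, cams, manip
import numpy as np, cv2
from scipy.spatial.transform import Rotation as R
from scipy.optimize import least_squares
def cam(n,st=None):
    p=cams.camera_params(n)
    if n=="wrist":
        st=st or monitor.state()
        T=np.array(p["T_tool_cam"]); Rt=R.from_euler("xyz",st["orientation"],degrees=True).as_matrix()
        return p,Rt@T[:3,:3],Rt@T[:3,3]+st["eef_pos"]
    return p,R.from_euler("xyz",p["rotation"],degrees=True).as_matrix(),np.array(p["eye"])
def ray(c,px):
    p,Rm,e=c
    d=Rm@np.array([(px[0]-p["cx"])/p["fx"],-(px[1]-p["cy"])/p["fy"],-1]); return e,d/np.linalg.norm(d)
def proj(c,P):
    p,Rm,e=c; q=Rm.T@(np.asarray(P,float)-e)
    return np.array([p["cx"]+p["fx"]*q[0]/-q[2],p["cy"]-p["fy"]*q[1]/-q[2]])
def tri(obs):
    f=lambda X:np.concatenate([proj(c,X)-np.array(px) for c,px in obs])
    r=least_squares(f,[450,-100,150]); return r.x,r.fun
def atz(c,px,z):
    e,d=ray(c,px); return e+d*(z-e[2])/d[2]
E
python3 - <<'E'
from h import *
S,D=cam("scene"),cam("side")
for n,a,b in [("hub",[233.3,169.2],[273.7,161.8]),("piv",[228.7,146.2],[262.4,180.9]),("knob",[234.2,166.6],[272.5,171.3]),("stack",[236.6,217.3],[273,222.3])]:
    x,f=tri([(S,a),(D,b)]); print(n,x.round(1),f.round(1))
for n,s in (("scene",(170,100,310,290)),("side",(200,140,345,305))):
    im=cv2.imread(f"pics/a_{n}.png")[s[1]:s[3],s[0]:s[2]]
    cv2.imwrite(f"pics/b_{n}.png",cv2.resize(im,None,fx=4 if n=="side" else 3.1,fy=3.6 if n=="side" else 3.1,interpolation=cv2.INTER_CUBIC)[:600,:800])
E
```

```text
hub [585.7 -30.9 251.7] [ 0.5 -0.2  0.6  0.2]
piv [539.  -68.1 244.6] [ 0.7 -0.3  0.7  0.2]
knob [574.1 -39.4 239.4] [-0.9  0.4 -1.1 -0.3]
stack [585.2 -32.2  98.5] [ 0.4 -0.2  0.5  0.1]
```

View pics/b_scene.png

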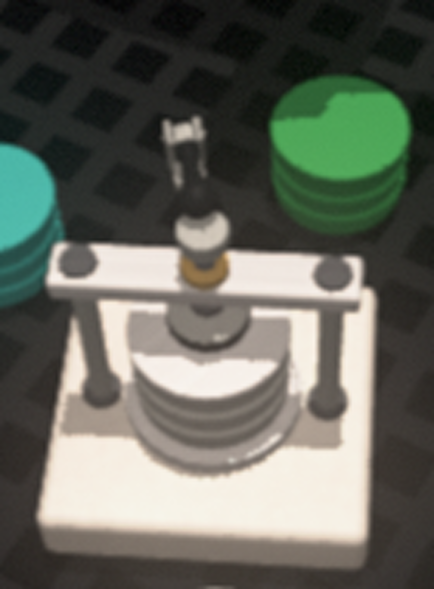

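View pics/b_side.png

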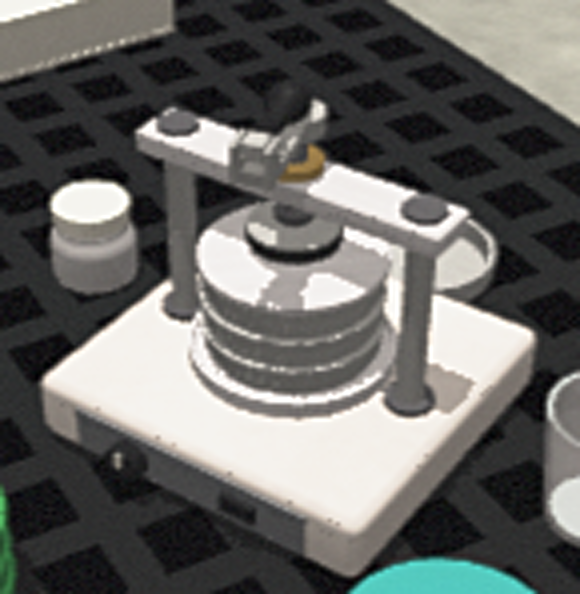

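```bash
cat >> h.py <<'E'
def plan(targets,turn=None,st=None):
    """world targets (list of xyz) -> tool-frame shifts in m from measured pose"""
    st=st or monitor.state()
    Rt=R.from_euler("xyz",st["orientation"],degrees=True).as_matrix()
    for i,t in enumerate(targets):
        print((Rt.T@(np.asarray(t,float)-st["eef_pos"])/1000).round(4).tolist())
E
python3 - <<'E'
from h import *
st=monitor.state();a=st["eef_pos"];b=np.array([575,-40,370])
plan([a+(b-a)*k/16 for k in (1,2,3,4,5,16)])
# columns tops / axes check
S,D=cam("scene"),cam("side")
for a,b in [((170+77/3.1,100+258/3.1),(200+425/4,140+208/3.6)),((170+333/3.1,100+270/3.1),(200+180/4,140+122/3.6))]:
    x,f=tri([(S,a),(D,b)]);print(x.round(1),f.round(1))
E
```

```text
[0.0338, -0.0235, -0.0073]
[0.0676, -0.047, -0.0146]
[0.1014, -0.0705, -0.0219]
[0.1352, -0.094, -0.0292]
[0.1691, -0.1175, -0.0365]
[0.541, -0.3762, -0.1167]
[ 614.2 -100.6  199.3] [-0.7  0.3 -0.8 -0.2]
[551.   35.  199.5] [-1.   0.5 -1.2 -0.4]
```

Request:
send_rows(
  commands=[
    [0.032, -0.022, -0.01, -1.4, 0.55],
    [0.064, -0.044, -0.02, -2.8, 0.55],
    [0.096, -0.066, -0.03, -4.2, 0.55],
    [0.128, -0.088, -0.04, -5.6, 0.55],
    [0.16, -0.11, -0.05, -7, 0.55],
  ],
)

```text
time: 1.17
eef_pos: [284.2, -400.5, 303.9]
orientation: [180.0, 0.0, 51.5]
force: [1.2, -0.6, -0.2]
grip_width: 47.1
```

```bash
python3 - <<'E'
from h import *
st=monitor.state();print(st["eef_pos"],st["orientation"],st["joint_pos"],st["grip_width"])
plan([[575,-40,370]])
E
```

```text
[ 284.15938831 -400.48498915  303.88711106] [1.79970284e+02 6.16702564e-03 5.15069865e+01] [-6.20529247e+01  1.12037953e+01 -2.08797806e+00  7.66785226e+01
  6.22478739e-03  6.64400888e+01] 47.116004941080575
[0.4632, 0.0033, -0.0662]
```

Request:
send_rows(
  commands=[
    [0.036, 0.0, -0.012, -1.4, 0.55],
    [0.072, 0.0, -0.024, -2.8, 0.55],
    [0.108, 0, -0.036, -4.2, 0.55],
    [0.144, 0, -0.048, -5.6, 0.55],
    [0.18, 0, -0.06, -7, 0.55],
  ],
)

```text
time: 1.58
eef_pos: [396.9, -258.0, 364.8]
orientation: [179.9, 0.0, 86.8]
force: [1.0, -1.0, -1.0]
grip_width: 46.8
```

```bash
python3 - <<'E'
from h import *
st=monitor.state();print(st["eef_pos"],st["orientation"],st["joint_pos"])
plan([[575,-40,370]])
E
```

```text
[ 396.93374518 -257.96488843  364.76595477] [1.79943932e+02 4.96159484e-02 8.68470009e+01] [-4.07007491e+01  9.28773885e+00  4.50811640e+00  8.51456873e+01
 -5.16875764e-03  5.24522224e+01]
[0.2274, 0.1658, -0.0053]
```

Request:
send_rows(
  commands=[
    [0.028, 0.02, -0.001, -1.4, 0.55],
    [0.056, 0.04, -0.002, -2.8, 0.55],
    [0.084, 0.06, -0.003, -4.2, 0.55],
    [0.112, 0.08, -0.004, -5.6, 0.55],
    [0.14, 0.1, -0.005, -7, 0.55],
  ],
)

```text
time: 2.0
eef_pos: [505.3, -122.1, 370.1]
orientation: [180.0, 0.1, 122.2]
force: [0.6, -0.6, 0.2]
grip_width: 47.2
```

```bash
python3 - <<'E'
from h import *
st=monitor.state();print(st["eef_pos"],st["orientation"],st["joint_pos"])
plan([[575,-40,370]])
E
```

```text
[ 505.32636912 -122.08270134  370.05746273] [1.79961866e+02 1.05911665e-01 1.22201997e+02] [-2.05568973e+01  1.50128534e+01  1.25640566e+01  8.74438095e+01
 -3.37359776e-02  3.72410393e+01]
[0.0323, 0.1027, 0.0001]
```

Request:
send_rows(
  commands=[
    [0.01, 0.03, 0, -1.4, 0.55],
    [0.02, 0.06, 0, -2.8, 0.55],
    [0.03, 0.09, 0, -4.2, 0.55],
    [0.032, 0.103, 0, -5.6, 0.55],
    [0.032, 0.103, 0, -7, 0.55],
  ],
)

```text
time: 2.42
eef_pos: [577.2, -37.5, 369.1]
orientation: [180.0, 0.1, 157.8]
force: [-1.5, -0.4, 0.7]
grip_width: 47.0
```

Request:
send_rows(
  commands=[
    [0, 0, 0, -1.4, 0.55],
    [0, 0, 0, -2.8, 0.55],
    [0, 0, 0, -4.2, 0.55],
    [0, 0, 0, -5.6, 0.55],
    [0, 0, 0, -7, 0.55],
  ],
)

```text
time: 2.83
eef_pos: [577.2, -37.4, 369.1]
orientation: [-180.0, 0.1, -166.9]
force: [-0.3, 0.9, 0.0]
grip_width: 47.2
```

```bash
python3 - <<'E'
from h import *
st=monitor.state();print(st["eef_pos"],st["orientation"],st["joint_pos"])
im=cams.read_camera("wrist"); cv2.imwrite("pics/c_wrist.png",im[:,:,::-1])
for t in ["crank_hub","grip_pivot","grip_knob"]:
    print(t,[(r["p"],r["xy"]) for r in cams.place_of(t,"wrist")][:3])
E
```

```text
[577.22575538 -37.42034439 369.10688926] [-1.79967711e+02  6.95375454e-02 -1.66867648e+02] [-9.99059453e+00  2.26464054e+01  2.32427564e+01  9.05197198e+01
 -2.38711165e-03 -2.31229284e+01]
crank_hub []
grip_pivot [(0.61, [230.4, 134.5])]
grip_knob [(0.8, [254.1, 184.8]), (0.5, [167.1, 189.1])]
```

View pics/c_wrist.png

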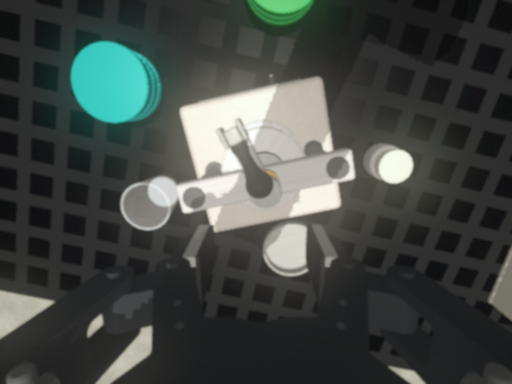

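The wrist view shows the crank over the crossbar: knob at about (259,184), fork at (233,131), column tops at (193,197) and (338,165).

```bash
python3 - <<'E'
from h import *
im=cv2.imread("pics/c_wrist.png")[70:240,170:370]
cv2.imwrite("pics/c2.png",cv2.resize(im,None,fx=3.5,fy=3.5,interpolation=cv2.INTER_CUBIC))
W=cam("wrist")
for n,p,z in [("colL",(193,197),198),("colR",(338,165),198),("knob",(254.1,184.8),245),("knob2",(259,184),245),("piv",(230.4,134.5),245),("piv2",(233,131),248)]:
    print(n,atz(W,p,z).round(1))
S,D=cam("scene"),cam("side")
print("piv",tri([(S,[228.7,146.2]),(D,[262.4,180.9]),(W,(231.5,133.5))]))
print("knob",tri([(S,[234.2,163.5]),(D,[272.5,165.5]),(W,(257,184.5))]))
E
```

```text
colL [ 613.2 -100.3  198. ]
colR [548.5  36.2 198. ]
knob [575.  -43.1 245. ]
knob2 [573.4 -39.2 245. ]
piv [537.7 -71.1 245. ]
piv2 [534.2 -69.3 248. ]
piv (array([537.11875721, -70.07649887, 244.37798757]), array([ 0.26376426, -1.31100345,  0.36221285,  1.09574901,  0.32140624,
        0.52250848]))
knob (array([573.35370264, -40.36285469, 249.95423562]), array([-1.45715193, -0.82190603, -1.12229306,  1.17569874,  0.61592429,
        0.63704849]))
```

View pics/c2.png

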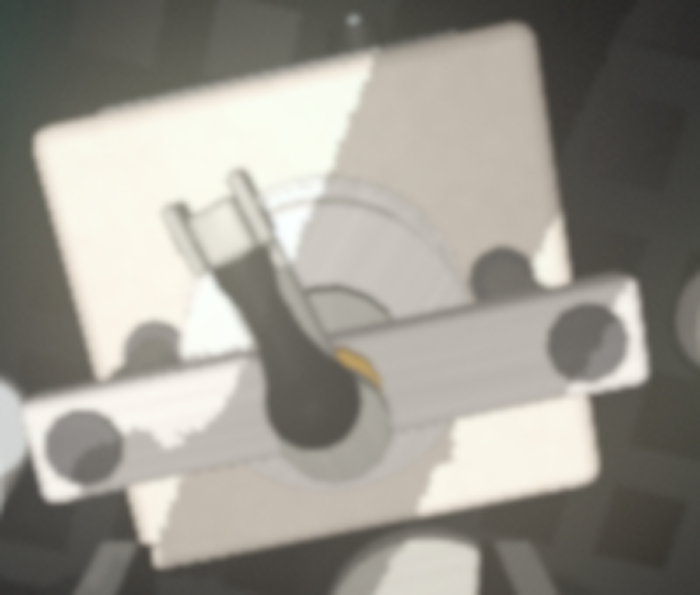

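```bash
python3 - <<'E'
from h import *
plan([[573.4,-40,300]])
W=cam("wrist")
for n,p,z in [("knob",(260,185.1),247),("hub",(266.3,194.3),234),("piv",(233.4,134.3),247)]: print(n,atz(W,p,z).round(1))
E
```

```text
[0.0043, -0.0016, 0.0692]
knob [573.6 -38.3 247. ]
hub [584.  -30.1 234. ]
piv [536.8 -68.6 247. ]
```

Request:
send_rows(
  commands=[
    [0.001, -0.001, 0.015, -1.1, 0.55],
    [0.002, -0.002, 0.03, -2.2, 0.55],
    [0.003, -0.002, 0.045, -3.3, 0.55],
    [0.004, -0.0025, 0.06, -4.4, 0.55],
    [0.004, -0.0025, 0.069, -5.3, 0.55],
  ],
)

```text
time: 3.45
eef_pos: [573.2, -40.8, 298.5]
orientation: [180.0, -0.0, -140.8]
force: [-1.1, -0.1, 1.0]
grip_width: 47.0
```

```bash
python3 - <<'E'
from h import *
st=monitor.state();print(st["eef_pos"],st["orientation"],st["force"],st["grip_width"])
im=cams.read_camera("wrist"); cv2.imwrite("pics/d_wrist.png",im[:,:,::-1])
for t in ["crank_hub","grip_pivot","grip_knob"]:
    r=cams.place_of(t,"wrist")
    print(t,[(q["p"],q["xy"]) for q in r][:3])
W=cam("wrist",st); print([proj(W,p).round(1) for p in ([573.5,-38.5,247],[536.8,-69,247],[583.5,-31,235])])
plan([[573.5,-38.8,260]])
E
```

```text
[573.18888663 -40.8452389  298.50145116] [ 1.79979081e+02 -2.31293679e-02 -1.40806526e+02] [-1.11535756 -0.11397836  0.96269632] 46.95978772624166
crank_hub [(0.68, [259.6, 236.9])]
grip_pivot [(0.73, [258.2, 143.0])]
grip_knob [(0.96, [259.3, 224.1])]
[array([262.6, 221.6]), array([262. , 144.5]), array([261.6, 232.5])]
[-0.001, 0.0018, 0.0404]
```

View pics/d_wrist.png

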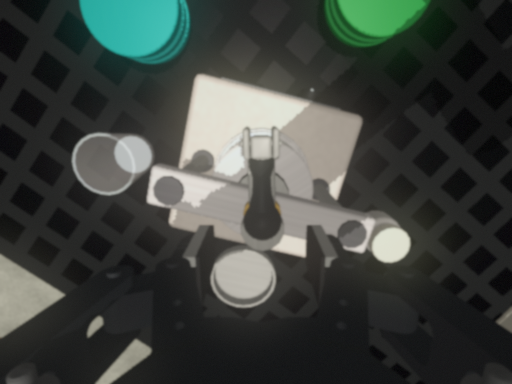

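```bash
python3 - <<'E'
from h import *
W2=cam("wrist")
W1=cam("wrist",dict(eef_pos=np.array([577.226,-37.42,369.107]),orientation=[-179.9677,0.0695,-166.8676]))
im=cv2.imread("pics/d_wrist.png")
cv2.imwrite("pics/d2.png",cv2.resize(im[115:260,200:330],None,fx=4,fy=4,interpolation=cv2.INTER_CUBIC))
S,D=cam("scene"),cam("side")
for k in [(264,219),(263,217)]:
  print("knob",*[a.round(2) for a in tri([(W1,(260,185.1)),(W2,k),(S,[234.2,163.5]),(D,[272.5,165.5])])])
  print("knob",*[a.round(2) for a in tri([(W1,(260,185.1)),(W2,k)])])
for k in [(261,144)]:
  print("piv",*[a.round(2) for a in tri([(W1,(233,134.3)),(W2,k),(S,[228.7,146.2]),(D,[262.4,180.9])])])
E
```

```text
knob [572.87 -38.71 249.13] [-0.23 -0.38 -0.29  0.89 -0.47 -0.36 -1.79  1.21]
knob [573.49 -38.18 245.88] [ 0.23 -0.49 -0.3   0.26]
knob [572.67 -39.35 248.37] [-0.9  -0.99  0.11  1.61 -0.71 -0.29 -1.71  1.73]
knob [575.14 -37.7  238.27] [ 0.33 -0.71 -0.45  0.38]
piv [537.83 -69.19 244.48] [ 0.27  0.52 -0.02 -0.16  0.48 -0.91  0.46  0.7 ]
```

View pics/d2.png

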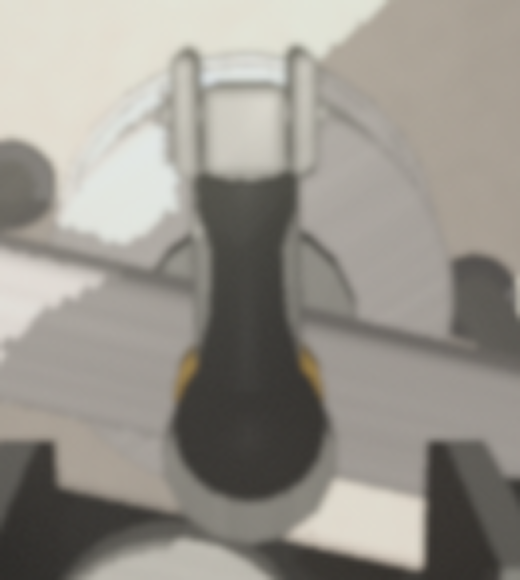

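The crop shows the grip folded over the arm. The ball is at (262,221), which matches the prediction for (573.5,-38.5,247). I'll descend and grip it across the hinge axis.

Request:
send_rows(
  commands=[
    [-0.001, 0.0015, 0.015, 0, 0.55],
    [-0.001, 0.0015, 0.03, 0, 0.55],
    [-0.001, 0.0015, 0.036, 0, 0.55],
    [-0.001, 0.0015, 0.039, 0, 0.55],
    [-0.001, 0.0015, 0.039, 0, 0.55],
  ],
)

```text
time: 4.07
eef_pos: [573.7, -39.1, 261.5]
orientation: [-180.0, 0.0, -141.1]
force: [-0.1, 0.3, 0.1]
grip_width: 46.9
```

Request:
send_rows(
  commands=[
    [0, 0, 0, 0, 0.35],
    [0, 0, 0, 0, 0.2],
    [0, 0, 0, 0, 0.1],
    [0, 0, 0, 0, 0.1],
    [0, 0, 0, 0, 0.1],
  ],
  squeeze=40,
)

```text
time: 4.48
eef_pos: [574.0, -38.8, 262.5]
orientation: [-179.9, 0.1, -141.1]
force: [-1.4, 2.5, 4.5]
grip_width: 21.2
```

```bash
python3 - <<'E'
from h import *
st=monitor.state();print(st["eef_pos"],st["orientation"],st["force"],st["wrist_torque"],st["grip_width"])
im=cams.read_camera("wrist"); cv2.imwrite("pics/e_wrist.png",im[:,:,::-1])
im=cams.read_camera("side"); cv2.imwrite("pics/e_side.png",cv2.resize(im[130:250,200:350,::-1],None,fx=5,fy=5))
E
```

```text
[573.99421536 -38.75864775 262.51236235] [-1.79921464e+02  1.15248378e-01 -1.41140621e+02] [-1.3885647   2.548568    4.52922851] [ 0.4233784   0.36822273 -0.02644842] 21.218364541216882
```

View pics/e_wrist.png

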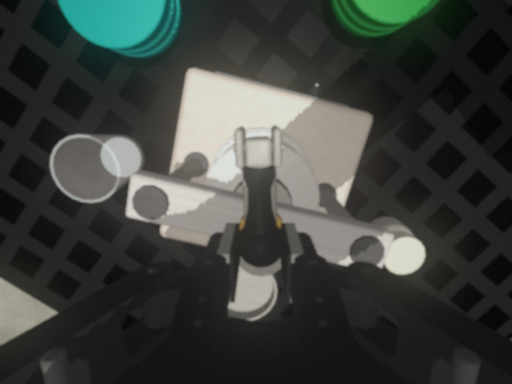

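View pics/e_side.png

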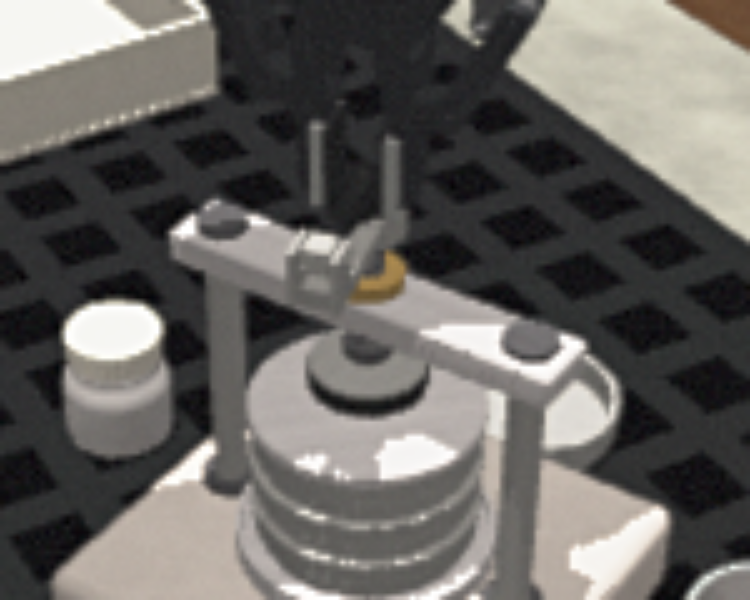

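The grip width of 21.2 mm and the upward force of 4.5 N suggest the pads hold the ball above its equator. I'll reopen, go lower and regrip.

Request:
send_rows(
  commands=[
    [0, 0, 0, 0, 0.45],
    [0, 0, 0, 0, 0.45],
    [0, 0, 0.003, 0, 0.45],
    [0, 0, 0.0055, 0, 0.45],
    [0, 0, 0.0055, 0, 0.45],
  ],
)

```text
time: 5.0
eef_pos: [573.6, -38.9, 255.8]
orientation: [-180.0, 0.0, -141.2]
force: [0.5, 0.1, 0.0]
grip_width: 38.5
```

Request:
send_rows(
  commands=[
    [0, 0, 0, 0, 0.35],
    [0, 0, 0, 0, 0.25],
    [0, 0, 0, 0, 0.2],
    [0, 0, 0, 0, 0.1],
    [0, 0, 0, 0, 0.1],
  ],
  squeeze=40,
)

```text
time: 5.42
eef_pos: [573.6, -39.2, 257.0]
orientation: [-179.9, 0.1, -141.2]
force: [-3.2, -0.6, 6.1]
grip_width: 21.3
```

Request:
send_rows(
  commands=[
    [0.0006, 0, -0.0075, 0, 0.1],
    [0.0023, 0, -0.0148, 0, 0.1],
    [0.0052, 0, -0.0218, 0, 0.1],
    [0.0092, 0, -0.0282, 0, 0.1],
    [0.0141, 0, -0.0339, 0, 0.1],
  ],
)

```text
time: 5.83
eef_pos: [562.4, -48.0, 291.2]
orientation: [-179.9, 0.1, -141.2]
force: [1.3, 0.0, -5.3]
grip_width: 21.1
```

```bash
python3 - <<'E'
from h import *
st=monitor.state();print(st["eef_pos"],st["orientation"],st["force"],st["wrist_torque"],st["grip_width"])
im=cams.read_camera("wrist"); cv2.imwrite("pics/f_wrist.png",im[:,:,::-1])
im=cams.read_camera("side"); cv2.imwrite("pics/f_side.png",cv2.resize(im[130:250,200:350,::-1],None,fx=5,fy=5))
E
```

```text
[562.41335791 -47.97434426 291.21633043] [-1.79943159e+02  8.51773131e-02 -1.41152655e+02] [ 1.27431252  0.01694439 -5.27035424] [ 0.09896547 -0.28957793 -0.04086089] 21.08003909453442
```

View pics/f_wrist.png

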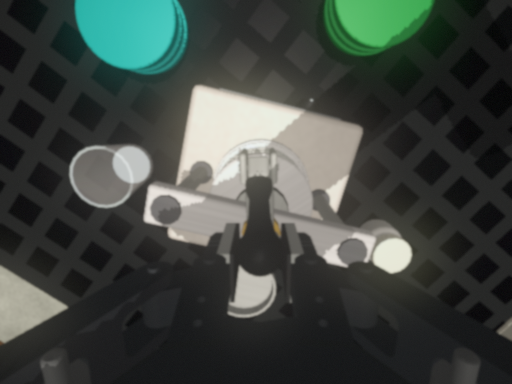

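View pics/f_side.png

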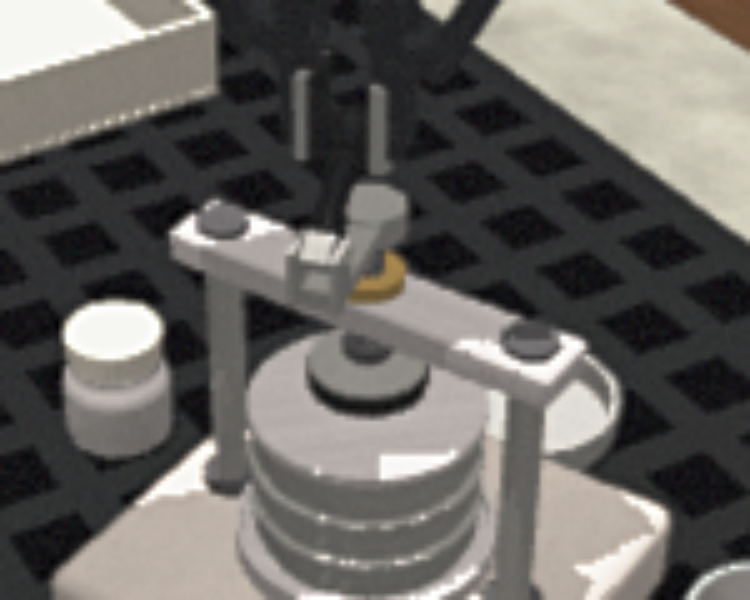

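Request:
send_rows(
  commands=[
    [0.0057, 0, -0.0049, 0, 0.1],
    [0.0122, 0, -0.0088, 0, 0.1],
    [0.0191, 0, -0.0117, 0, 0.1],
    [0.0264, 0, -0.0135, 0, 0.1],
    [0.0339, 0, -0.0141, 0, 0.1],
  ],
)

```text
time: 6.35
eef_pos: [535.9, -70.3, 307.2]
orientation: [-179.7, 0.2, -141.2]
force: [5.3, 1.0, -1.7]
grip_width: 19.2
```

Request:
send_rows(
  commands=[
    [0.001, 0, 0, 0, 0.1],
    [0.002, 0, 0, 0, 0.1],
    [0.003, 0, 0, 0, 0.1],
    [0.003, 0, 0, 0, 0.1],
    [0.003, 0, 0, 0, 0.1],
  ],
)

```text
time: 6.77
eef_pos: [533.8, -72.2, 307.5]
orientation: [-179.7, 0.2, -141.2]
force: [2.9, 0.9, -1.9]
grip_width: 18.3
```

```bash
python3 - <<'E'
from h import *
st=monitor.state();print(st["eef_pos"],st["orientation"],st["force"],st["wrist_torque"],st["grip_width"])
im=cams.read_camera("side"); cv2.imwrite("pics/g_side.png",cv2.resize(im[130:250,200:350,::-1],None,fx=5,fy=5))
im=cams.read_camera("scene"); cv2.imwrite("pics/g_scene.png",cv2.resize(im[100:240,170:310,::-1],None,fx=4,fy=4))
E
```

```text
[533.79800315 -72.22873915 307.54462686] [-179.70143202    0.19074261 -141.18500778] [ 2.86873689  0.88722279 -1.86838458] [ 0.09759139 -0.67969466  0.00236399] 18.31732355463938
```

View pics/g_side.png

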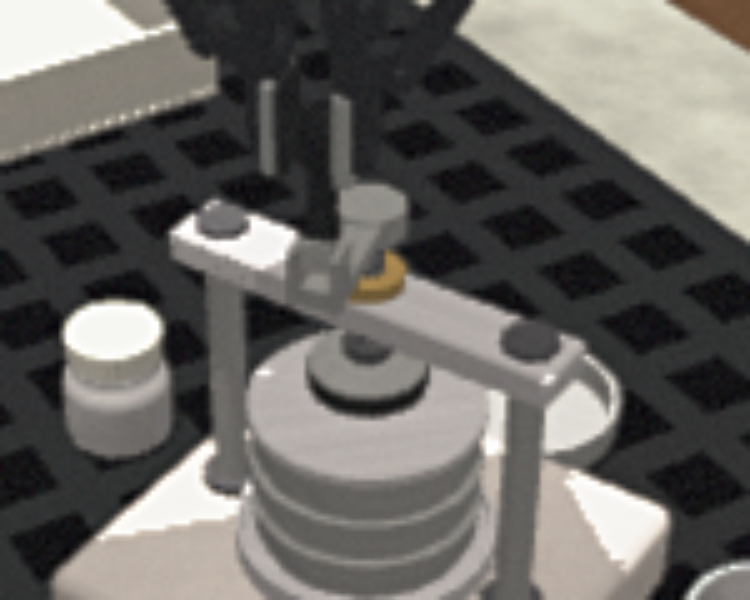

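View pics/g_scene.png

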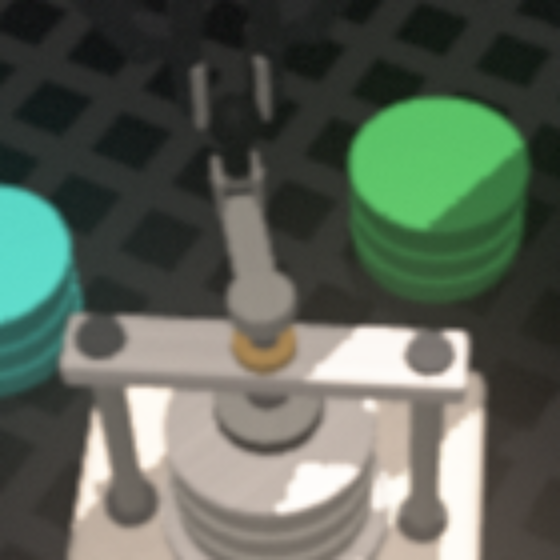

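The pads slipped up and outward on the ball as it went over. I'll reopen, centre lower on the ball where there's free space, and regrip.

Request:
send_rows(
  commands=[
    [0, 0, 0, 0, 0.45],
    [0, 0, 0, 0, 0.45],
    [-0.002, 0, 0.004, 0, 0.45],
    [-0.003, 0, 0.009, 0, 0.45],
    [-0.003, 0, 0.012, 0, 0.45],
  ],
)

```text
time: 7.28
eef_pos: [536.0, -70.2, 294.6]
orientation: [-179.7, 0.1, -141.2]
force: [-0.3, -0.1, -1.6]
grip_width: 38.4
```

```bash
python3 - <<'E'
from h import *
st=monitor.state();print(st["eef_pos"],st["orientation"],st["force"],st["grip_width"])
S,D=cam("scene"),cam("side")
im1=cams.read_camera("side").copy(); im2=cams.read_camera("scene").copy();im3=cams.read_camera("wrist").copy()
for n in ("side","scene","wrist"): print(n,[(q["p"],q["xy"]) for q in cams.place_of("grip_knob",n)][:2],[(q["p"],q["xy"]) for q in cams.place_of("grip_pivot",n)][:2])
W=cam("wrist",st)
for P in ([536.8,-69,245],[536.8,-69,293],[583.5,-31.5,245]): print(proj(S,P).round(1),proj(D,P).round(1),proj(W,P).round(1))
a=cv2.resize(im1[130:250,200:320,::-1],None,fx=5,fy=5,interpolation=cv2.INTER_CUBIC);b=cv2.resize(im3[100:350,160:360,::-1],None,fx=1,fy=1)
cv2.imwrite("pics/h_side.png",a); cv2.imwrite("pics/h_wrist.png",im3[:,:,::-1])
cv2.imwrite("pics/h_scene.png",cv2.resize(im2[100:220,180:300,::-1],None,fx=5,fy=5,interpolation=cv2.INTER_CUBIC))
E
```

```text
[535.98626705 -70.24594487 294.60718616] [-1.79748364e+02  1.37771424e-01 -1.41175399e+02] [-0.26302643 -0.05854795 -1.63311653] 38.40716352709637
side [(0.67, [263.5, 155.6])] [(0.74, [263.1, 182.6])]
scene [(0.62, [227.0, 132.7])] [(0.63, [226.8, 147.2])]
wrist [(0.8, [255.6, 279.1])] [(0.81, [258.7, 223.1])]
[229.5 144.8] [262.3 181.5] [261.1 222.1]
[228. 126.] [262.2 159. ] [261.  260.7]
[234.3 170.4] [273.5 165.3] [261.  305.9]
```

View pics/h_side.png

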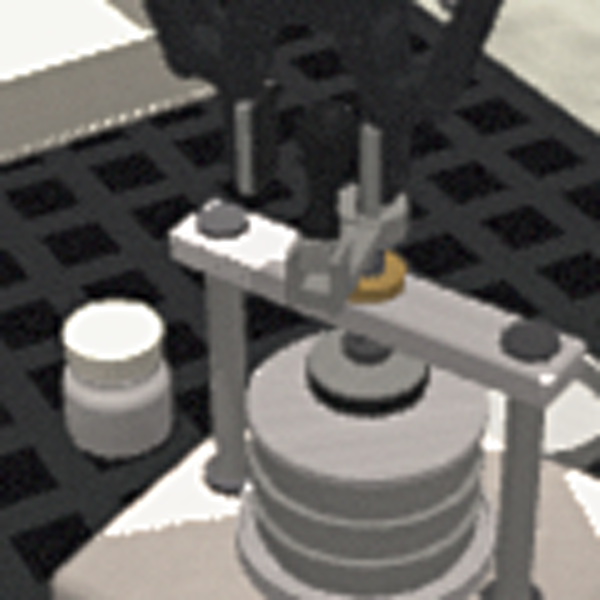

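View pics/h_wrist.png

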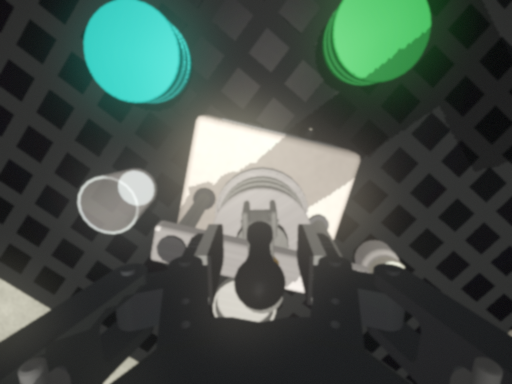

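View pics/h_scene.png

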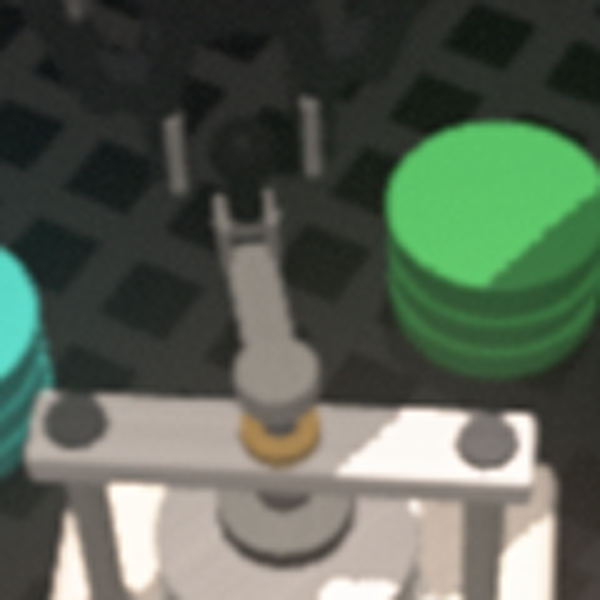

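```bash
python3 - <<'E'
from h import *
S,D,W=cam("scene"),cam("side"),cam("wrist")
for o in ([(S,(229.4,130)),(D,(266,159)),(W,(259,282))],[(W,(259,282)),(S,(229.4,130))],[(S,(229.4,130)),(D,(266,159))]):
  x,f=tri(o);print(x.round(1),f.round(1))
P=np.array([536.8,-69,245]);u=np.array([.778,.628,0])
for th in (60,65,70,75,80,85,90):
  K=P+48*(np.cos(np.radians(th))*u+np.sin(np.radians(th))*np.array([0,0,1]));print(th,K.round(1),proj(S,K).round(1),proj(D,K).round(1),proj(W,K).round(1))
E
```

```text
[547.  -62.4 292.2] [-1.1  1.6 -0.7 -2.8  0.1 -0.6]
[546.1 -63.  294.5] [ 0.3  0.  -1.2  0.1]
[543.7 -65.1 289.9] [-1.4  0.7 -1.5 -0.5]
60 [555.5 -53.9 286.6] [230.2 138.8] [267.  155.7] [261.8 295.9]
65 [552.6 -56.3 288.5] [229.8 136.4] [266.3 155.7] [261.8 291.7]
70 [549.6 -58.7 290.1] [229.4 134.1] [265.5 156. ] [261.8 286.7]
75 [546.5 -61.2 291.4] [229.1 131.9] [264.7 156.4] [261.8 280.9]
80 [543.3 -63.8 292.3] [228.7 129.8] [263.9 157.1] [261.8 274.4]
85 [540.1 -66.4 292.8] [228.4 127.9] [263.  157.9] [261.8 267.1]
90 [536.8 -69.  293. ] [228. 126.] [262.2 159. ] [261.8 259.2]
```

The fit puts the knob at about (546,-62,292), only about 75° up. I'll centre on it, regrip harder and finish the arc to the stop.

Request:
send_rows(
  commands=[
    [-0.006, 0, 0, 0, 0.45],
    [-0.0125, 0, 0, 0, 0.45],
    [-0.0125, 0, 0, 0, 0.3],
    [-0.0125, 0, 0, 0, 0.1],
    [-0.0125, 0, 0, 0, 0.1],
  ],
  squeeze=60,
)

```text
time: 8.15
eef_pos: [546.6, -61.9, 296.0]
orientation: [-179.7, 0.3, -141.1]
force: [1.4, 2.3, 0.7]
grip_width: 21.2
```

Request:
send_rows(
  commands=[
    [0, 0, 0, 0, 0.1],
    [0.0, 0, 0, 0, 0.1],
    [0.003, 0, -0.0005, 0, 0.1],
    [0.006, 0, -0.001, 0, 0.1],
    [0.006, 0, -0.001, 0, 0.1],
  ],
)

```text
time: 8.57
eef_pos: [542.5, -65.2, 297.1]
orientation: [-179.7, 0.5, -141.1]
force: [3.0, 3.3, -1.2]
grip_width: 21.0
```

Request:
send_rows(
  commands=[
    [0.002, 0, 0, 0, 0.1],
    [0.004, 0, -0.0005, 0, 0.1],
    [0.006, 0, -0.0005, 0, 0.1],
    [0.007, 0, -0.0005, 0, 0.1],
    [0.007, 0, -0.0005, 0, 0.1],
  ],
)

```text
time: 8.98
eef_pos: [538.0, -68.9, 297.8]
orientation: [-179.7, 0.7, -141.1]
force: [4.0, 4.4, -0.8]
grip_width: 20.8
```

Request:
send_rows(
  commands=[
    [0.001, 0, 0, 0, 0.1],
    [0.002, 0, 0, 0, 0.1],
    [0.002, 0, 0, 0, 0.1],
    [0.002, 0, 0, 0, 0.1],
    [0.002, 0, 0, 0, 0.1],
  ],
)

```text
time: 9.4
eef_pos: [537.3, -69.7, 298.0]
orientation: [-179.7, 0.9, -141.1]
force: [3.9, 4.2, -0.8]
grip_width: 20.5
```

Request:
send_rows(
  commands=[
    [0.001, 0, 0, 0, 0.1],
    [0.002, 0, 0, 0, 0.1],
    [0.002, 0, 0, 0, 0.1],
    [0.002, 0, 0, 0, 0.1],
    [0.002, 0, 0, 0, 0.1],
  ],
)

```text
time: 9.82
eef_pos: [536.6, -70.2, 298.0]
orientation: [-179.7, 1.1, -141.1]
force: [5.1, 5.4, -1.3]
grip_width: 20.9
```

```bash
python3 - <<'E'
from h import *
st=monitor.state();print(st["eef_pos"],st["orientation"],st["force"],st["grip_width"])
S,D,W=cam("scene"),cam("side"),cam("wrist")
im1=cams.read_camera("side").copy(); im2=cams.read_camera("scene").copy();im3=cams.read_camera("wrist").copy()
P=np.array([536.8,-69,245])
for P in ([536.8,-69,245],[536.8,-69,293]): print(proj(S,P).round(1),proj(D,P).round(1),proj(W,P).round(1))
a=cv2.resize(im1[130:250,210:310,::-1],None,fx=4,fy=4,interpolation=cv2.INTER_CUBIC);b=cv2.resize(im2[90:210,180:280,::-1],None,fx=4,fy=4,interpolation=cv2.INTER_CUBIC)
cv2.imwrite("pics/i.png",np.hstack([a,b])); cv2.imwrite("pics/i_wrist.png",im3[:,:,::-1])
E
```

```text
[536.6216588  -70.18331458 297.9992151 ] [-179.74932158    1.05308562 -141.09021301] [ 5.13883565  5.38648419 -1.34332754] 20.914588431297542
[229.5 144.8] [262.3 181.5] [261.7 218. ]
[228. 126.] [262.2 159. ] [261.8 255.9]
```

View pics/i.png

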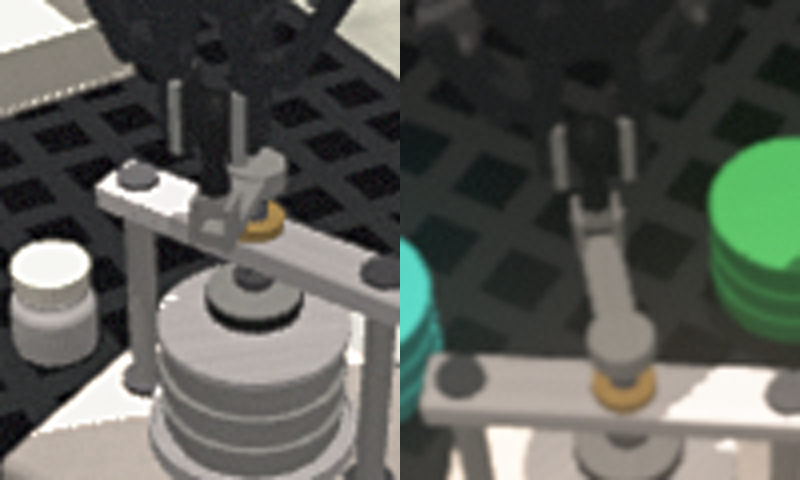

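View pics/i_wrist.png

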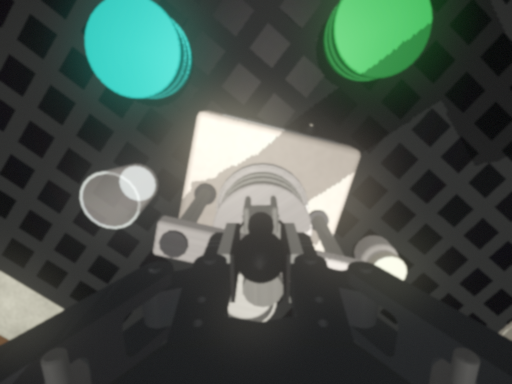

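Request:
send_rows(
  commands=[
    [0.002, 0, 0, 0, 0.1],
    [0.004, 0, 0, 0, 0.1],
    [0.004, 0, 0, 0, 0.1],
    [0.004, 0, 0, 0, 0.1],
    [0.004, 0, 0, 0, 0.1],
  ],
)

```text
time: 10.38
eef_pos: [536.0, -70.7, 298.0]
orientation: [-179.8, 1.5, -141.0]
force: [9.8, 8.1, -4.9]
grip_width: 20.9
```

```bash
python3 - <<'E'
from h import *
st=monitor.state();print(st["eef_pos"],st["orientation"],st["force"],st["wrist_torque"],st["grip_width"],st["joint_pos"])
W=cam("wrist",st)
im3=cams.read_camera("wrist").copy()
for P in ([536.8,-69,245],[536.8,-69,293]): print(proj(W,P).round(1))
cv2.imwrite("pics/j_wrist.png",cv2.resize(im3[180:320,190:330,::-1],None,fx=4,fy=4))
E
```

```text
[536.00650153 -70.73498801 298.00666722] [-179.79038505    1.50516805 -141.00814475] [ 9.79217958  8.11062375 -4.92191867] [ 1.57363207 -1.94306931  0.04972655] 20.893738930260152 [-14.82832644  16.11951283   3.42681768  76.24943403   1.0911021
 -53.80735494]
[261.7 218.6]
[261.8 257.4]
```

View pics/j_wrist.png

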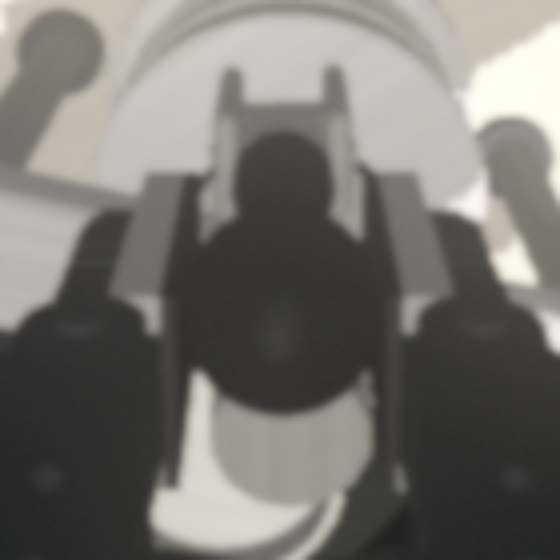

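At the stop: the radial force climbed to 12.7 N with only 0.8 mm of travel, and the knob is at (260,257) against a predicted (262,257). I'll set up the winding helper now.

```bash
cat > wind.py <<'E'
import sys,json,os
from h import *
C=np.array([582.7,-32.6]); RAD=61.0
def run(step,lead=2.0,zoff=0.0):
    st=monitor.state(); p=st["eef_pos"]; d=p[:2]-C
    phi=np.degrees(np.arctan2(d[1],d[0])); f=st["force"]
    log=json.load(open("log.json")) if os.path.exists("log.json") else []
    if not log: W=0.
    else: W=log[-1][0]+((log[-1][1]-phi+180)%360-180)
    t=np.array([np.sin(np.radians(phi)),-np.cos(np.radians(phi))]); r=np.array([np.cos(np.radians(phi)),np.sin(np.radians(phi))])
    if not log or st["time"]>log[-1][2]:
        log.append([W,phi,st["time"],-f[:2]@t,f[:2]@r,f[2],p[0],p[1],p[2],st["grip_width"]]); json.dump([list(map(float,l)) for l in log],open("log.json","w"))
    o=st["orientation"]
    print(f"W={W:.1f} phi={phi:.1f} rad={np.hypot(*d):.1f} z={p[2]:.1f} Ft={-f[:2]@t:.2f} Fr={f[:2]@r:.2f} Fz={f[2]:.1f} w={st['grip_width']:.1f} t={st['time']:.2f} tilt={o[0]:.1f},{o[1]:.1f},{o[2]:.1f}")
    T=[]
    for k in range(1,6):
        a=np.radians(phi-lead-step*k); z=298.0-0.0333*(W+step*k)+zoff
        T.append([C[0]+RAD*np.cos(a),C[1]+RAD*np.sin(a),z])
    plan(T,st=st)
run(*map(float,sys.argv[1:]))
E
python3 wind.py 6
```

```text
W=0.0 phi=-140.8 rad=60.3 z=298.0 Ft=-0.34 Fr=-13.15 Fz=-4.7 w=20.8 t=10.43 tilt=-179.8,1.5,-141.0
[0.0002, 0.0085, 0.0001]
[-0.001, 0.0148, 0.0004]
[-0.0029, 0.0209, 0.0006]
[-0.0053, 0.0268, 0.0008]
[-0.0084, 0.0324, 0.0011]
```

Request:
send_rows(
  commands=[
    [0.0002, 0.0085, 0.0001, 0, 0.1],
    [-0.001, 0.0148, 0.0004, 0, 0.1],
    [-0.0029, 0.0209, 0.0006, 0, 0.1],
    [-0.0053, 0.0268, 0.0008, 0, 0.1],
    [-0.0084, 0.0324, 0.0011, 0, 0.1],
  ],
)

```text
time: 10.85
eef_pos: [523.6, -42.7, 297.1]
orientation: [-179.4, 1.4, -141.1]
force: [5.7, -5.1, -3.6]
grip_width: 21.0
```

```bash
python3 wind.py 6
```

```text
W=29.5 phi=-170.3 rad=59.9 z=297.1 Ft=5.97 Fr=-4.76 Fz=-3.6 w=21.0 t=10.85 tilt=-179.4,1.4,-141.1
[-0.0037, 0.0077, 0.0003]
[-0.0078, 0.0125, 0.0006]
[-0.0124, 0.017, 0.0009]
[-0.0175, 0.0209, 0.0012]
[-0.0229, 0.0242, 0.0015]
```

Request:
send_rows(
  commands=[
    [-0.0037, 0.0077, 0.0003, 0, 0.1],
    [-0.0078, 0.0125, 0.0006, 0, 0.1],
    [-0.0124, 0.017, 0.0009, 0, 0.1],
    [-0.0175, 0.0209, 0.0012, 0, 0.1],
    [-0.0229, 0.0242, 0.0015, 0, 0.1],
  ],
)

```text
time: 11.27
eef_pos: [525.7, -12.2, 296.1]
orientation: [-179.2, 1.2, -141.2]
force: [-2.3, -6.2, 1.9]
grip_width: 20.9
```

```bash
python3 wind.py 6
```

```text
W=59.0 phi=160.3 rad=60.6 z=296.1 Ft=6.59 Fr=0.07 Fz=1.9 w=20.9 t=11.27 tilt=-179.2,1.2,-141.2
[-0.0073, 0.0043, 0.0003]
[-0.0133, 0.0065, 0.0006]
[-0.0195, 0.0081, 0.0009]
[-0.0258, 0.0091, 0.0012]
[-0.0322, 0.0094, 0.0015]
```

Request:
send_rows(
  commands=[
    [-0.0073, 0.0043, 0.0003, 0, 0.1],
    [-0.0133, 0.0065, 0.0006, 0, 0.1],
    [-0.0195, 0.0081, 0.0009, 0, 0.1],
    [-0.0258, 0.0091, 0.0012, 0, 0.1],
    [-0.0322, 0.0094, 0.0015, 0, 0.1],
  ],
)

```text
time: 11.68
eef_pos: [542.6, 13.7, 295.0]
orientation: [-179.2, 0.8, -141.3]
force: [-5.7, -3.1, 3.9]
grip_width: 20.8
```

```bash
python3 wind.py 5
```

```text
W=88.4 phi=130.9 rad=61.2 z=295.0 Ft=6.34 Fr=1.41 Fz=3.9 w=20.8 t=11.68 tilt=-179.2,0.8,-141.3
[-0.0075, -0.0004, 0.0002]
[-0.0127, -0.0011, 0.0005]
[-0.0179, -0.0022, 0.0007]
[-0.023, -0.0038, 0.001]
[-0.0279, -0.0058, 0.0013]
```

```bash
sed -i 's/C=np.array(\[582.7,-32.6\])/C=np.array([582.3,-31.5])/; s/RAD=61.0/RAD=61.2/' wind.py; python3 wind.py 5
```

```text
W=88.0 phi=131.3 rad=60.2 z=295.0 Ft=6.33 Fr=1.45 Fz=3.9 w=20.8 t=11.68 tilt=-179.2,0.8,-141.3
[-0.0074, 0.0009, 0.0002]
[-0.0127, 0.0003, 0.0004]
[-0.0179, -0.0008, 0.0007]
[-0.023, -0.0024, 0.001]
[-0.028, -0.0044, 0.0012]
```

Request:
send_rows(
  commands=[
    [-0.0074, 0.0009, 0.0002, 0, 0.1],
    [-0.0127, 0.0003, 0.0004, 0, 0.1],
    [-0.0179, -0.0008, 0.0007, 0, 0.1],
    [-0.023, -0.0024, 0.001, 0, 0.1],
    [-0.028, -0.0044, 0.0012, 0, 0.1],
  ],
)

```text
time: 12.1
eef_pos: [564.9, 26.5, 294.1]
orientation: [-179.2, 0.5, -141.4]
force: [-7.0, -2.0, 4.0]
grip_width: 20.9
```

```bash
python3 wind.py 5
```

```text
W=112.5 phi=106.7 rad=60.6 z=294.1 Ft=7.24 Fr=0.12 Fz=4.0 w=20.9 t=12.10 tilt=-179.2,0.5,-141.4
[-0.007, -0.0026, 0.0002]
[-0.0115, -0.0054, 0.0004]
[-0.0158, -0.0086, 0.0007]
[-0.0198, -0.0121, 0.0009]
[-0.0235, -0.016, 0.0012]
```

```bash
python3 wind.py 5 2 0.7
```

```text
W=112.5 phi=106.7 rad=60.6 z=294.1 Ft=7.24 Fr=0.12 Fz=4.0 w=20.9 t=12.10 tilt=-179.2,0.5,-141.4
[-0.007, -0.0027, -0.0005]
[-0.0115, -0.0054, -0.0003]
[-0.0158, -0.0086, -0.0]
[-0.0198, -0.0121, 0.0002]
[-0.0235, -0.016, 0.0005]
```

Request:
send_rows(
  commands=[
    [-0.007, -0.0027, -0.0005, 0, 0.1],
    [-0.0115, -0.0054, -0.0003, 0, 0.1],
    [-0.0158, -0.0086, 0, 0, 0.1],
    [-0.0198, -0.0121, 0.0002, 0, 0.1],
    [-0.0235, -0.016, 0.0005, 0, 0.1],
  ],
)

```text
time: 12.52
eef_pos: [590.5, 28.6, 293.3]
orientation: [-179.5, 0.3, -141.4]
force: [-7.1, 1.8, 2.2]
grip_width: 20.9
```

```bash
python3 wind.py 5 2 0.7
```

```text
W=137.0 phi=82.3 rad=60.7 z=293.3 Ft=7.24 Fr=0.87 Fz=2.2 w=20.9 t=12.52 tilt=-179.5,0.3,-141.4
[-0.0052, -0.0054, -0.0006]
[-0.0082, -0.0098, -0.0003]
[-0.0108, -0.0144, -0.0001]
[-0.013, -0.0193, 0.0001]
[-0.0147, -0.0244, 0.0003]
```

```bash
sed -i 's/RAD=61.2/RAD=61.7/' wind.py; python3 wind.py 5 2 0.7
```

```text
W=137.0 phi=82.3 rad=60.7 z=293.3 Ft=7.24 Fr=0.87 Fz=2.2 w=20.9 t=12.52 tilt=-179.5,0.3,-141.4
[-0.0056, -0.0051, -0.0006]
[-0.0086, -0.0095, -0.0003]
[-0.0112, -0.0142, -0.0001]
[-0.0134, -0.0191, 0.0001]
[-0.0152, -0.0242, 0.0003]
```

Request:
send_rows(
  commands=[
    [-0.0056, -0.0051, -0.0006, 0, 0.1],
    [-0.0086, -0.0095, -0.0003, 0, 0.1],
    [-0.0112, -0.0142, -0.0001, 0, 0.1],
    [-0.0134, -0.0191, 0.0001, 0, 0.1],
    [-0.0152, -0.0242, 0.0003, 0, 0.1],
  ],
)

```text
time: 12.93
eef_pos: [615.0, 19.8, 292.6]
orientation: [-179.8, 0.1, -141.4]
force: [-5.0, 4.3, 1.2]
grip_width: 20.8
```

```bash
python3 wind.py 5 2 0.7; python3 - <<'E'
from h import *
im=cams.read_camera("side"); cv2.imwrite("pics/k_side.png",cv2.resize(im[130:250,210:310,::-1],None,fx=5,fy=5,interpolation=cv2.INTER_CUBIC))
E
```

```text
W=161.8 phi=57.5 rad=60.8 z=292.6 Ft=6.56 Fr=0.93 Fz=1.2 w=20.8 t=12.93 tilt=-179.8,0.1,-141.4
[-0.0028, -0.007, -0.0006]
[-0.0037, -0.0123, -0.0004]
[-0.0041, -0.0177, -0.0002]
[-0.004, -0.023, 0.0]
[-0.0035, -0.0284, 0.0002]
```

View pics/k_side.png

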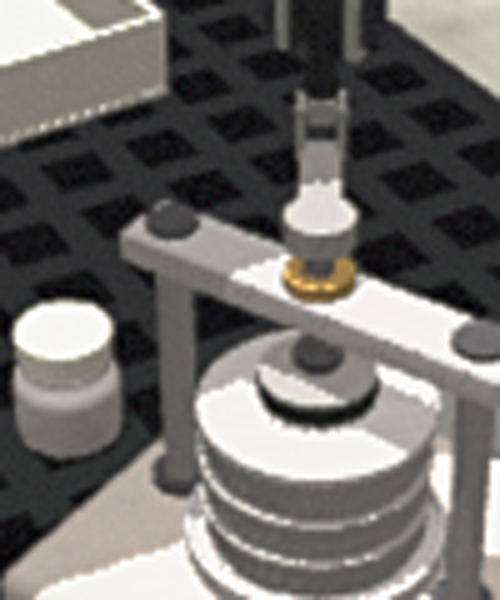

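Request:
send_rows(
  commands=[
    [-0.0028, -0.007, -0.0006, 0, 0.1],
    [-0.0037, -0.0123, -0.0004, 0, 0.1],
    [-0.0041, -0.0177, -0.0002, 0, 0.1],
    [-0.004, -0.023, 0, 0, 0.1],
    [-0.0035, -0.0284, 0.0002, 0, 0.1],
  ],
)

```text
time: 13.4
eef_pos: [634.4, 0.2, 291.7]
orientation: [180.0, 0.0, -141.4]
force: [-5.3, 4.5, 0.8]
grip_width: 20.8
```

```bash
python3 wind.py 5 2 0.7
```

```text
W=187.9 phi=31.3 rad=61.0 z=291.7 Ft=6.55 Fr=-2.21 Fz=0.8 w=20.8 t=13.40 tilt=180.0,0.0,-141.4
[0.0007, -0.0075, -0.0006]
[0.0023, -0.0126, -0.0004]
[0.0043, -0.0176, -0.0003]
[0.0067, -0.0224, -0.0001]
[0.0096, -0.027, 0.0001]
```

Request:
send_rows(
  commands=[
    [0.0007, -0.0075, -0.0006, 0, 0.1],
    [0.0023, -0.0126, -0.0004, 0, 0.1],
    [0.0043, -0.0176, -0.0003, 0, 0.1],
    [0.0067, -0.0224, -0.0001, 0, 0.1],
    [0.0096, -0.027, 0.0001, 0, 0.1],
  ],
)

```text
time: 13.82
eef_pos: [642.8, -25.4, 290.9]
orientation: [179.7, 0.1, -141.3]
force: [-1.2, 5.8, -0.5]
grip_width: 21.2
```

```bash
python3 wind.py 5 2 0.7
```

```text
W=213.5 phi=5.8 rad=60.8 z=290.9 Ft=5.85 Fr=-0.61 Fz=-0.5 w=21.2 t=13.82 tilt=179.7,0.1,-141.3
[0.0037, -0.0065, -0.0006]
[0.0074, -0.0105, -0.0005]
[0.0113, -0.0142, -0.0003]
[0.0156, -0.0174, -0.0002]
[0.0201, -0.0203, -0.0]
```

Request:
send_rows(
  commands=[
    [0.0037, -0.0065, -0.0006, 0, 0.1],
    [0.0074, -0.0105, -0.0005, 0, 0.1],
    [0.0113, -0.0142, -0.0003, 0, 0.1],
    [0.0156, -0.0174, -0.0002, 0, 0.1],
    [0.0201, -0.0203, 0, 0, 0.1],
  ],
)

```text
time: 14.23
eef_pos: [639.4, -52.3, 290.0]
orientation: [179.5, 0.2, -141.2]
force: [0.7, 6.2, -1.7]
grip_width: 20.7
```

```bash
python3 wind.py 5 2 0.7
```

```text
W=239.2 phi=-20.0 rad=60.7 z=290.0 Ft=6.05 Fr=-1.47 Fz=-1.7 w=20.7 t=14.23 tilt=179.5,0.2,-141.2
[0.0062, -0.0043, -0.0006]
[0.0112, -0.0063, -0.0005]
[0.0163, -0.0079, -0.0003]
[0.0216, -0.009, -0.0002]
[0.0269, -0.0096, -0.0001]
```

Request:
send_rows(
  commands=[
    [0.0062, -0.0043, -0.0003, 0, 0.1],
    [0.0112, -0.0063, -0.0002, 0, 0.1],
    [0.0163, -0.0079, 0, 0, 0.1],
    [0.0216, -0.009, 0.0001, 0, 0.1],
    [0.0269, -0.0096, 0.0002, 0, 0.1],
  ],
)

```text
time: 14.65
eef_pos: [624.6, -75.0, 289.2]
orientation: [179.3, 0.3, -141.2]
force: [2.4, 7.1, -1.9]
grip_width: 20.9
```

```bash
python3 wind.py 5 2 0.4
```

```text
W=265.0 phi=-45.8 rad=60.6 z=289.2 Ft=6.70 Fr=-3.42 Fz=-1.9 w=20.9 t=14.65 tilt=179.3,0.3,-141.2
[0.0074, -0.0013, -0.0003]
[0.0128, -0.0009, -0.0002]
[0.0181, -0.0001, -0.0]
[0.0233, 0.0013, 0.0001]
[0.0284, 0.003, 0.0003]
```

Request:
send_rows(
  commands=[
    [0.0074, -0.0013, -0.0003, 0, 0.1],
    [0.0128, -0.0009, -0.0002, 0, 0.1],
    [0.0181, -0.0001, 0, 0, 0.1],
    [0.0233, 0.0013, 0.0001, 0, 0.1],
    [0.0284, 0.003, 0.0003, 0, 0.1],
  ],
)

```text
time: 15.07
eef_pos: [601.8, -88.8, 288.3]
orientation: [179.3, 0.6, -141.1]
force: [6.4, 7.5, -4.1]
grip_width: 21.0
```

```bash
python3 wind.py 5 2 0.4
```

```text
W=290.5 phi=-71.2 rad=60.5 z=288.3 Ft=8.49 Fr=-5.07 Fz=-4.1 w=21.0 t=15.07 tilt=179.3,0.6,-141.1
[0.0073, 0.0019, -0.0003]
[0.012, 0.0046, -0.0001]
[0.0164, 0.0076, 0.0]
[0.0206, 0.0111, 0.0002]
[0.0244, 0.0148, 0.0004]
```

```bash
sed -i 's/RAD=61.7/RAD=60.9/' wind.py; python3 wind.py 4 2 -0.3; python3 - <<'E'
from h import *
im=cams.read_camera("side"); cv2.imwrite("pics/l_side.png",cv2.resize(im[130:250,210:310,::-1],None,fx=5,fy=5,interpolation=cv2.INTER_CUBIC))
E
```

```text
W=290.5 phi=-71.2 rad=60.5 z=288.3 Ft=8.49 Fr=-5.07 Fz=-4.1 w=21.0 t=15.07 tilt=179.3,0.6,-141.1
[0.006, 0.0022, 0.0004]
[0.0097, 0.0042, 0.0005]
[0.0133, 0.0064, 0.0006]
[0.0168, 0.0089, 0.0008]
[0.02, 0.0117, 0.0009]
```

View pics/l_side.png

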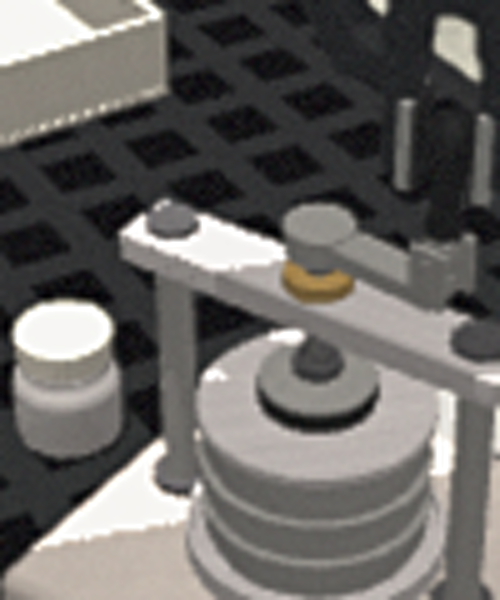

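Request:
send_rows(
  commands=[
    [0.006, 0.0022, 0.0004, 0, 0.1],
    [0.0097, 0.0042, 0.0005, 0, 0.1],
    [0.0133, 0.0064, 0.0006, 0, 0.1],
    [0.0168, 0.0089, 0.0008, 0, 0.1],
    [0.02, 0.0117, 0.0009, 0, 0.1],
  ],
)

```text
time: 15.53
eef_pos: [580.5, -91.8, 287.7]
orientation: [179.4, 1.0, -141.1]
force: [10.1, 5.1, -3.9]
grip_width: 20.9
```

```bash
python3 wind.py 4 2.5 -0.3
```

```text
W=310.9 phi=-91.7 rad=60.3 z=287.7 Ft=9.91 Fr=-5.43 Fz=-3.9 w=20.9 t=15.53 tilt=179.4,1.0,-141.1
[0.0054, 0.0043, 0.0005]
[0.0082, 0.0075, 0.0006]
[0.0107, 0.0109, 0.0007]
[0.013, 0.0145, 0.0009]
[0.0151, 0.0182, 0.001]
```

Request:
send_rows(
  commands=[
    [0.0054, 0.0043, 0.0005, 0, 0.1],
    [0.0082, 0.0075, 0.0006, 0, 0.1],
    [0.0107, 0.0109, 0.0007, 0, 0.1],
    [0.0118, 0.0127, 0.0008, 0, 0.1],
    [0.013, 0.0145, 0.0009, 0, 0.1],
  ],
)

```text
time: 15.95
eef_pos: [564.4, -89.0, 287.3]
orientation: [179.6, 1.3, -141.1]
force: [11.3, 2.2, -4.6]
grip_width: 20.9
```

```bash
python3 wind.py 3 2.5 -0.3; python3 - <<'E'
import json,numpy as np
from scipy.optimize import least_squares,curve_fit
L=np.array(json.load(open("log.json")))[1:]
for l in L: print(l[[0,3,4,5,8]].round(2), end=" ")
print()
W=L[:,0];F=L[:,3]
for s in (2,2.5,3,3.5):
    r=least_squares(lambda p:p[0]+s*np.radians(np.maximum(0,W-p[1]))-F,[6.5,260],loss="soft_l1",x_scale=[1,20]);print(s,r.x.round(1),r.cost.round(2))
E
```

```text
W=326.5 phi=-107.3 rad=60.2 z=287.3 Ft=10.14 Fr=-5.45 Fz=-4.6 w=20.9 t=15.95 tilt=179.6,1.3,-141.1
[0.0036, 0.0046, 0.0005]
[0.0051, 0.0074, 0.0006]
[0.0064, 0.0104, 0.0007]
[0.0075, 0.0133, 0.0008]
[0.0085, 0.0164, 0.0009]
[ 29.52   5.97  -4.76  -3.63 297.15] [5.8960e+01 6.5900e+00 7.0000e-02 1.9300e+00 2.9606e+02] [ 88.37   6.34   1.41   3.94 294.99] [1.1254e+02 7.2400e+00 1.2000e-01 3.9900e+00 2.9414e+02] [136.97   7.24   0.87   2.2  293.34] [161.75   6.56   0.93   1.18 292.56] [187.93   6.55  -2.21   0.79 291.68] [213.45   5.85  -0.61  -0.47 290.85] [239.22   6.05  -1.47  -1.66 290.  ] [265.05   6.7   -3.42  -1.89 289.17] [290.46   8.49  -5.07  -4.06 288.34] [310.93   9.91  -5.43  -3.92 287.73] [326.49  10.14  -5.45  -4.56 287.28] 
2 [  6.5 236.8] 1.65
2.5 [  6.5 244.4] 1.27
3 [  6.5 253.7] 1.1
3.5 [  6.5 260. ] 1.07
```

Request:
send_rows(
  commands=[
    [0.0036, 0.0046, 0.0005, 0, 0.1],
    [0.0051, 0.0074, 0.0006, 0, 0.1],
    [0.0064, 0.0104, 0.0007, 0, 0.1],
    [0.0072, 0.0125, 0.0008, 0, 0.1],
    [0.0077, 0.014, 0.0008, 0, 0.1],
  ],
)

```text
time: 16.37
eef_pos: [553.1, -83.9, 287.0]
orientation: [180.0, 1.6, -141.1]
force: [12.4, -1.3, -5.1]
grip_width: 20.7
```

```bash
python3 wind.py 3 2.5 -0.3; python3 - <<'E'
from h import *
im=cams.read_camera("side"); a=cv2.resize(im[130:250,210:310,::-1],None,fx=4,fy=4,interpolation=cv2.INTER_CUBIC)
im=cams.read_camera("wrist"); cv2.imwrite("pics/m_wrist.png",im[:,:,::-1])
im=cams.read_camera("scene"); b=cv2.resize(im[100:220,180:280,::-1],None,fx=4,fy=4,interpolation=cv2.INTER_CUBIC)
cv2.imwrite("pics/m.png",np.hstack([a,b]))
E
```

```text
W=338.3 phi=-119.1 rad=60.0 z=287.0 Ft=11.42 Fr=-4.92 Fz=-5.1 w=20.7 t=16.37 tilt=180.0,1.6,-141.1
[0.0028, 0.0052, 0.0006]
[0.0036, 0.0083, 0.0007]
[0.0042, 0.0114, 0.0007]
[0.0047, 0.0145, 0.0008]
[0.0051, 0.0177, 0.0009]
```

View pics/m.png

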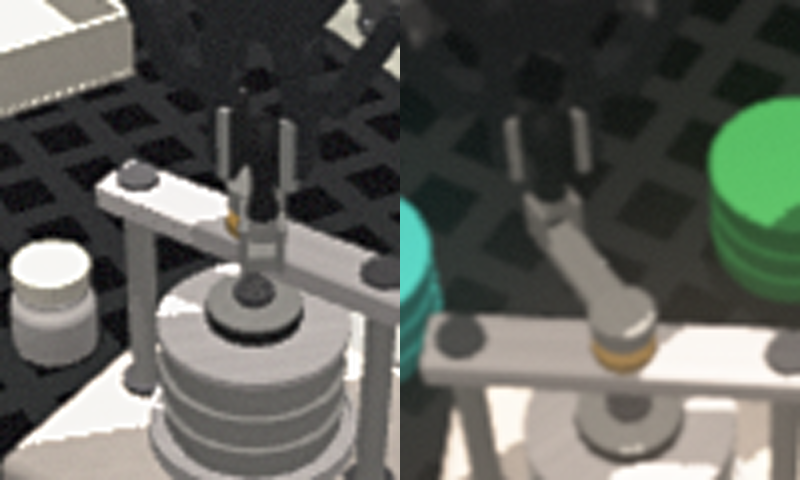

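View pics/m_wrist.png

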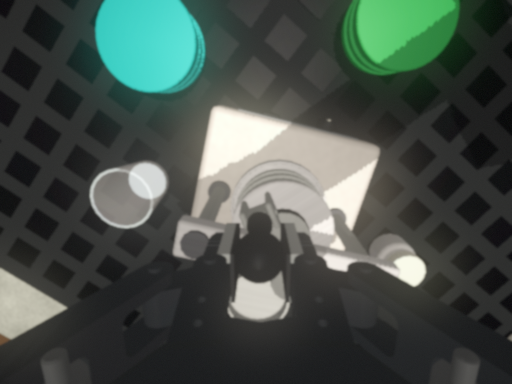

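Winding is done: W is about 338°, with the contact kink at about 245–255° and 11.4 N at the knob, so about a quarter turn past bearing. In the pictures the pad sits on the lid and the stack is seated. Next I'll release, align the jaws with the new hinge direction and look.

Request:
send_rows(
  commands=[
    [0, 0, 0, 0, 0.45],
    [0, 0, 0, 0, 0.45],
    [0, 0, 0, 0, 0.45],
    [0, 0, -0.001, 0, 0.45],
    [0, 0, -0.002, 0, 0.45],
  ],
)

```text
time: 16.93
eef_pos: [552.3, -84.0, 288.9]
orientation: [179.9, 1.5, -141.1]
force: [-0.4, 0.4, 0.3]
grip_width: 38.4
```

Request:
send_rows(
  commands=[
    [0, 0, 0, -1.1, 0.45],
    [0, 0, 0, -2.2, 0.45],
    [0, 0, 0, -3.3, 0.45],
    [0, 0, 0, -4.4, 0.45],
    [0, 0, 0, -4.4, 0.45],
  ],
)

```text
time: 17.35
eef_pos: [552.0, -84.0, 288.9]
orientation: [-179.5, 1.4, -119.0]
force: [0.5, -0.3, 0.2]
grip_width: 38.6
```

```bash
python3 - <<'E'
from h import *
st=monitor.state();print(st["eef_pos"],st["orientation"],st["force"],st["grip_width"])
im=cams.read_camera("wrist"); cv2.imwrite("pics/n_wrist.png",cv2.resize(im[150:340,160:370,::-1],None,fx=3,fy=3,interpolation=cv2.INTER_CUBIC))
for n in ("grip_pivot","grip_knob","crank_hub"): print(n,[(q["p"],q["xy"]) for q in cams.place_of(n,"wrist")][:2])
W=cam("wrist",st)
C=np.array([582.3,-31.5])
for a in (-117,-119,-121,-123):
  u=np.array([np.cos(np.radians(a)),np.sin(np.radians(a))])*60+C
  print(a,u.round(1),proj(W,[*u,281.7]).round(1),proj(W,[*u,234]).round(1))
E
```

```text
[552.04118096 -84.03268417 288.92147185] [-179.52786796    1.40773306 -119.02051628] [ 0.47544039 -0.33295473  0.22548708] 38.5953750415969
grip_pivot [(0.77, [257.4, 218.9])]
grip_knob [(0.59, [255.7, 256.0]), (0.41, [258.6, 220.3])]
crank_hub [(0.69, [257.4, 297.6])]
-117 [555.1 -85. ] [253.8 253.1] [256.  216.1]
-119 [553.2 -84. ] [258.2 253.1] [259.3 216. ]
-121 [551.4 -82.9] [262.6 253.2] [262.6 216.1]
-123 [549.6 -81.8] [267.  253.4] [265.9 216.3]
```

View pics/n_wrist.png

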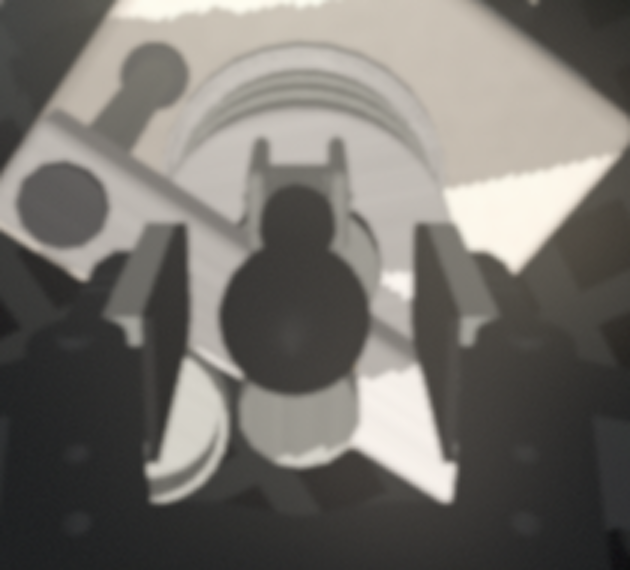

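The ball is at (258,256), still upright, and the jaws are aligned. I'll grip and fold down to about 35°.

Request:
send_rows(
  commands=[
    [0, -0.001, 0, 0, 0.3],
    [0, -0.001, 0, 0, 0.2],
    [0, -0.001, 0, 0, 0.1],
    [0, -0.001, 0, 0, 0.1],
    [0, -0.001, 0, 0, 0.1],
  ],
  squeeze=50,
)

```text
time: 17.97
eef_pos: [553.1, -84.5, 289.1]
orientation: [-179.5, 1.4, -119.2]
force: [-1.2, 1.6, 2.9]
grip_width: 21.6
```

Request:
send_rows(
  commands=[
    [-0.006, 0, 0.0004, 0, 0.1],
    [-0.0124, 0, 0.0016, 0, 0.1],
    [-0.018, 0, 0.0035, 0, 0.1],
    [-0.024, 0, 0.0064, 0, 0.1],
    [-0.028, 0, 0.009, 0, 0.1],
  ],
)

```text
time: 18.38
eef_pos: [566.8, -60.1, 281.1]
orientation: [-179.5, 1.3, -119.2]
force: [-4.3, -2.2, 4.8]
grip_width: 21.1
```

```bash
python3 - <<'E'
from h import *
st=monitor.state();print(st["eef_pos"],st["orientation"],st["force"],st["grip_width"])
im=cams.read_camera("wrist"); cv2.imwrite("pics/o_wrist.png",cv2.resize(im[150:340,160:370,::-1],None,fx=3,fy=3,interpolation=cv2.INTER_CUBIC))
E
```

```text
[566.75536929 -60.07545347 281.10870495] [-179.48116337    1.31336729 -119.23507288] [-4.30122    -2.22082467  4.79806708] 21.14883225145536
```

View pics/o_wrist.png

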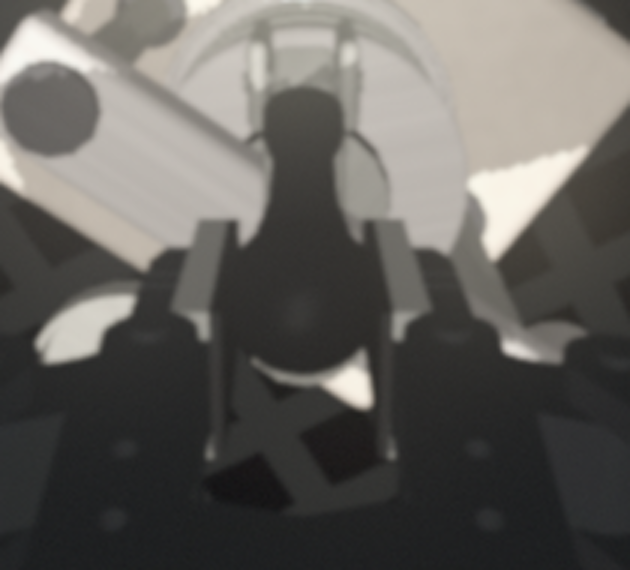

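Request:
send_rows(
  commands=[
    [-0.006, 0, 0.005, 0, 0.1],
    [-0.0113, 0, 0.0115, 0, 0.1],
    [-0.0155, 0, 0.0187, 0, 0.1],
    [-0.0179, 0, 0.025, 0, 0.1],
    [-0.0193, 0, 0.0297, 0, 0.1],
  ],
)

```text
time: 18.85
eef_pos: [577.4, -40.9, 251.7]
orientation: [-179.5, 1.5, -119.1]
force: [-4.9, 1.0, 7.0]
grip_width: 21.0
```

```bash
python3 - <<'E'
from h import *
st=monitor.state();print(st["eef_pos"],st["orientation"],st["force"],st["grip_width"])
im=cams.read_camera("wrist"); cv2.imwrite("pics/p_wrist.png",cv2.resize(im[150:340,160:370,::-1],None,fx=3,fy=3,interpolation=cv2.INTER_CUBIC))
im=cams.read_camera("side"); cv2.imwrite("pics/p_side.png",cv2.resize(im[130:250,210:310,::-1],None,fx=5,fy=5,interpolation=cv2.INTER_CUBIC))
E
```

```text
[577.39204508 -40.93453057 251.66591042] [-179.48592622    1.45621693 -119.13987833] [-4.89850227  0.98279964  6.98906391] 20.956810243799477
```

View pics/p_side.png

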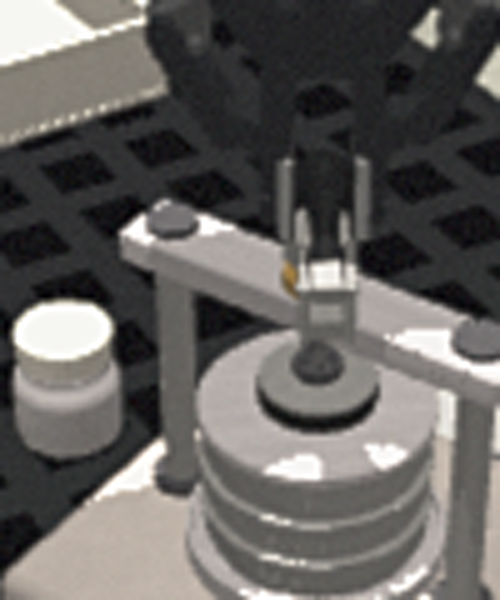

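I'll release, rise, shut the jaws and press the knob flat from above.

Request:
send_rows(
  commands=[
    [0, 0, 0, 0, 0.5],
    [0, 0, 0, 0, 0.5],
    [0, 0, -0.01, 0, 0.5],
    [0, 0, -0.03, 0, 0.5],
    [0, 0, -0.05, 0, 0.5],
  ],
)

```text
time: 19.37
eef_pos: [575.8, -42.0, 301.3]
orientation: [-179.6, 1.4, -119.1]
force: [-0.5, 0.1, 0.3]
grip_width: 42.7
```

```bash
python3 - <<'E'
from h import *
st=monitor.state();print(st["eef_pos"],st["orientation"],st["force"],st["grip_width"])
im=cams.read_camera("wrist"); cv2.imwrite("pics/q_wrist.png",cv2.resize(im[150:340,160:370,::-1],None,fx=3,fy=3,interpolation=cv2.INTER_CUBIC))
W=cam("wrist",st)
C=np.array([582.3,-31.5]);u=np.array([np.cos(np.radians(-119.1)),np.sin(np.radians(-119.1)),0])
for th in (0,5,10,15,20): 
  K=np.array([*C,233.7])+60*u-48*np.cos(np.radians(th))*u+[0,0,48*np.sin(np.radians(th))]; print(th,K.round(1),proj(W,K).round(1))
plan([[576.5,-42,275]])
E
```

```text
[575.76652436 -41.97965083 301.31548641] [-179.63280124    1.40675533 -119.14398316] [-0.53995992  0.11975031  0.33071357] 42.72465713432728
0 [576.5 -42.  233.7] [259.9 208.7]
5 [576.4 -42.1 237.9] [259.8 210.6]
10 [576.1 -42.6 242. ] [259.8 212.1]
15 [575.7 -43.4 246.1] [259.7 213. ]
20 [575.1 -44.5 250.1] [259.7 213.5]
[0.001, 0.0016, 0.0314]
```

View pics/q_wrist.png

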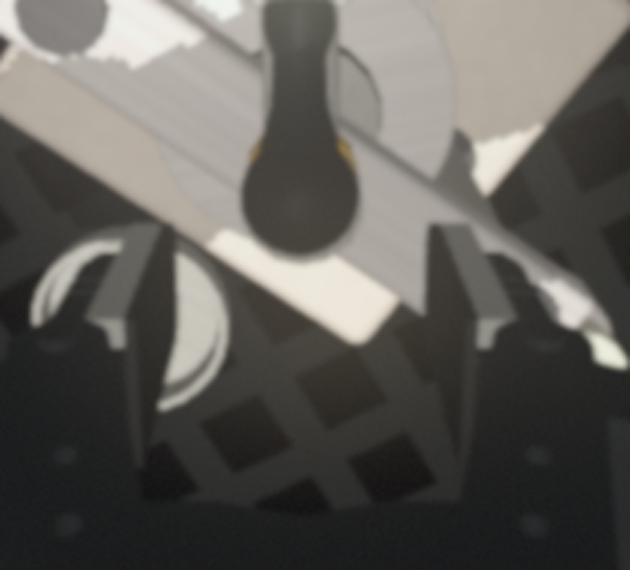

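Request:
send_rows(
  commands=[
    [0.001, 0.001, 0, 0, 0.2],
    [0.001, 0.001, 0, 0, 0],
    [0.001, 0.001, 0, 0, 0],
    [0.001, 0.001, 0, 0, 0],
    [0.001, 0.001, 0.008, 0, 0],
  ],
)

```text
time: 19.83
eef_pos: [576.7, -42.7, 298.6]
orientation: [-179.1, 1.6, -119.1]
force: [0.5, 0.7, -0.3]
grip_width: -0.1
```

Request:
send_rows(
  commands=[
    [0, 0, 0.005, 0, 0],
    [0, 0, 0.01, 0, 0],
    [0, 0, 0.015, 0, 0],
    [0, 0, 0.019, 0, 0],
    [0, 0, 0.022, 0, 0],
  ],
)

```text
time: 20.25
eef_pos: [577.4, -42.1, 276.3]
orientation: [-179.1, 1.6, -119.1]
force: [0.2, 0.9, 2.0]
grip_width: 0.1
```

Request:
send_rows(
  commands=[
    [0, 0, 0.002, 0, 0],
    [0, 0, 0.004, 0, 0],
    [0, 0, 0.006, 0, 0],
    [0, 0, 0.007, 0, 0],
    [0, 0, 0.008, 0, 0],
  ],
)

```text
time: 20.67
eef_pos: [578.0, -42.0, 268.9]
orientation: [-179.1, 1.6, -119.1]
force: [0.4, 0.3, 7.5]
grip_width: 0.2
```

Request:
send_rows(
  commands=[
    [0, 0, 0.001, 0, 0],
    [0, 0, 0.002, 0, 0],
    [0, 0, 0.003, 0, 0],
    [0, 0, 0.003, 0, 0],
    [0, 0, 0.003, 0, 0],
  ],
)

```text
time: 21.08
eef_pos: [579.4, -42.6, 268.5]
orientation: [-178.8, 1.7, -119.1]
force: [-0.8, 0.2, 10.9]
grip_width: -0.1
```

Bottomed out: 11 N at tip height 246.5, and I expected the ball top at 245.7. I'll retract and check.

Request:
send_rows(
  commands=[
    [0, 0, -0.012, 0, 0],
    [0, 0, -0.03, 0, 0],
    [0, 0, -0.05, 0, 0.1],
    [0, 0, -0.075, 0, 0.3],
    [0, 0, -0.1, 0, 0.5],
  ],
)

```text
time: 21.5
eef_pos: [575.2, -44.6, 368.5]
orientation: [-178.9, 1.6, -119.2]
force: [0.6, -0.8, -0.0]
grip_width: 31.6
```

```bash
python3 - <<'E'
from h import *
st=monitor.state();print(st["eef_pos"],st["orientation"],st["force"],st["grip_width"])
W,S,D=cam("wrist",st),cam("scene"),cam("side")
C=np.array([582.3,-31.5]);u=np.array([np.cos(np.radians(-119.1)),np.sin(np.radians(-119.1)),0])
print([proj(c,[*C,233.7]+60*u).round(1) for c in (W,S,D)])
for th in (0,5,10,15): 
  K=np.array([*C,233.7])+60*u-48*np.cos(np.radians(th))*u+[0,0,48*np.sin(np.radians(th))]; print(th,K.round(1),proj(W,K).round(1),proj(S,K).round(1),proj(D,K).round(1))
im=cams.read_camera("wrist"); cv2.imwrite("pics/r_wrist.png",cv2.resize(im[100:290,160:370,::-1],None,fx=3,fy=3,interpolation=cv2.INTER_CUBIC))
im=cams.read_camera("side"); a=cv2.resize(im[130:250,210:310,::-1],None,fx=4,fy=4,interpolation=cv2.INTER_CUBIC)
im=cams.read_camera("scene"); b=cv2.resize(im[100:220,180:280,::-1],None,fx=4,fy=4,interpolation=cv2.INTER_CUBIC)
cv2.imwrite("pics/r.png",np.hstack([a,b]))
E
```

```text
[575.1858101  -44.55287777 368.51619012] [-178.88249924    1.55884577 -119.16072415] [ 0.60417646 -0.77358635 -0.04584488] 31.607671667298845
[array([263.3, 130.4]), array([218.2, 151.9]), array([274.1, 188. ])]
0 [576.5 -42.  233.7] [263.2 185. ] [231.5 169.4] [273.1 173.7]
5 [576.4 -42.1 237.9] [263.2 186. ] [231.3 167.9] [273.1 172. ]
10 [576.1 -42.6 242. ] [263.1 186.8] [231.  166.2] [273.2 170.3]
15 [575.7 -43.4 246.1] [263.1 187.1] [230.7 164.3] [273.2 168.8]
```

View pics/r.png

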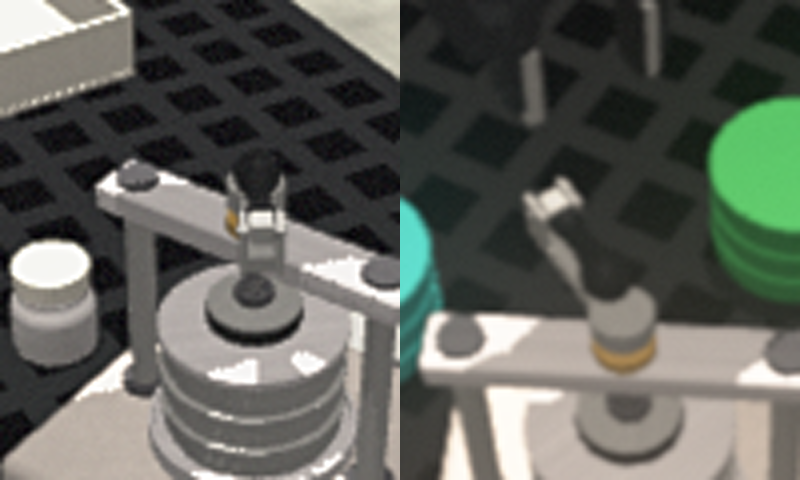

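View pics/r_wrist.png

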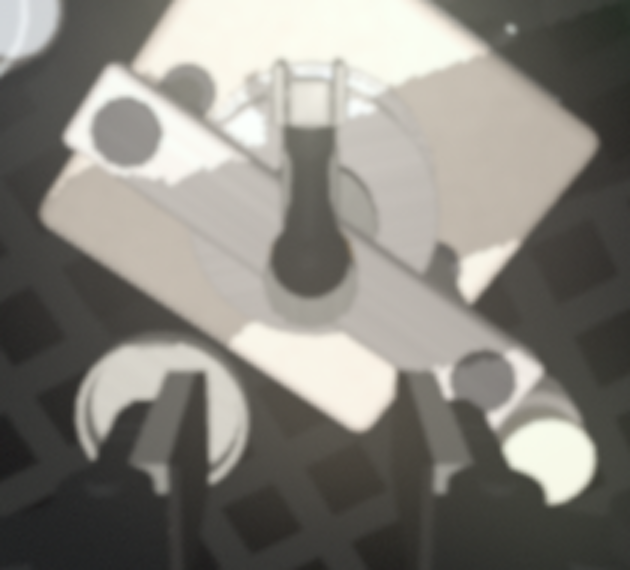

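The ball is at wrist (264,186) against (263,185) predicted for flat, and the side view matches flat too, at (275,174). The stack is centred under the pad, nothing around it has moved, and the gripper is clear, so I'm handing in.

```bash
python3 - <<'E'
from h import *
print(manip.close_job())
E
```

```text
the job is handed in; nothing more can be done
None
```

I clamped the stack as asked and handed the job in at about 21.7 s of the 72 s allowed.

- **Fold up:** The pads slipped once on the ball and left the grip at about 75°. I regripped and pushed it to its stop, where the radial force rose to about 13 N with under 1 mm of travel.
- **Winding:** I turned the crank about 338° clockwise. The push ran at 6–7 N free and began to climb at about 245–255°. I stopped about 85–95° past that, at 11.4 N.
- **Fold flat:** I folded the grip down in the jaws, then pressed it from above with shut fingers until it bottomed at 11 N. The tip height then was 246.5 mm, against 245.7 mm expected for flat.
- **Last checks:** The knob lies flat in the wrist and side pictures, within about 2 px of prediction. The scene picture fits 0–5° of fold. The stack stands in its plate under the pad, the beaker, jar, spare sieve and look-alikes show no sign of being disturbed, and the gripper is clear.
- **Uncertain:** The contact point comes only from the force kink, so it is good to about ±15°. The last readings climbed a little faster than the stated 2–3 N per radian. The outward bias on the knob, up to about 5 N, may have added to that.

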